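Restock the sloped carton rack from a covered stock tray

ROBOT

A 6-joint arm with a two-finger parallel gripper is mounted at the origin on the work surface. World frame = base frame: x ahead of the robot, y to its left, z up, the work surface at z = 0. Lengths are in mm, angles in degrees, forces in N, time in s.
With the tool pointing down it reaches from about 300 to 1000 mm from the base axis. Payload 5.1 kg.
Tool frame: the origin (TCP) lies midway between the tips of the shut fingers; the grasp point (between the pads) lies 19 mm behind it (arm.grip_point_offset is the distance from the TCP to the grasp point, in mm); z points along the fingers, y is the direction in which the jaws open and shut (so a half turn about z gives the same grasp; the last joint's range is limited). The gripper opens to 95 mm and grips with 3 to 60 N. Pads are 20 mm wide; open, the fingers measure 119 mm over their backs; the gripper's body (75 mm by 180 mm) begins 59 mm behind the grasp point.
Start: joints at [-69.076, 7.093, 94.555, -0, 78.352, -4.733], TCP at [281.407, -585.913, 181.256] pointing down, gripper open.
Joint ranges: [-149.61, 149.61], [-58.7, 133.49], [1.44, 155.28], [-77.14, 257.14], [18.33, 153.61], [-166.67, 166.67]. Speed limits (degrees/s): [147.25, 147.25, 180, 180, 180, 180].

INTERFACE

Orientations are given as a 3x3 rotation matrix whose columns are the frame's x, y, z axes.
In Python, from cell import arm, optics gives the robot as it stands. The module is installed in compiled form; this text tells all that it offers.
- The arm moves only by the shell command python3 -m creep 'ROWS' [OPENING] [FORCE]. ROWS is text: rows parted by semicolons, each of 4 numbers parted by spaces: the shift along the tool's x, y, z in mm, then the turn about the tool's z in rad. In form: dx dy dz turn; .... A call has exactly 5 rows; each row shifts and turns the commanded pose from where the row before left it, along the tool's axes as they then stand; what a row does not reach is not made up. A row lasts 1/10 s, in which the tool goes at most 50 mm and 8.59 degrees, less where a joint would pass 70% of its speed; a pose out of reach is approached as far as the arm can. A call with a gripper value outside its range is refused whole. OPENING is the gripper command: -1 is fully open, 1 is shut, values between are in proportion, set as the call begins (- or left out, the last holds). The fingers move at their own pace and stop on an object; FORCE is the grip in N (left out, the last holds). Time passes only in rows, so rows that do not move let the fingers close, or fill a call up. It gives the time, the measured TCP pose, the force and the opening at its end, in the units of the state.
- arm.state(): the state, without advancing time (a new reading comes with each control period).
- optics.snapshot(name): name is "scene" or "top"; returns a dict with "pixels" (400x640x3 uint8, red, green, blue), "z_map" (400x640 float32, mm along the optical axis (not along the pixel's ray), 0 where there is no reading), "intrinsics" (3x3 intrinsics, pixels), "view" (4x4, takes a point from world to camera coordinates). Camera axes: x right, y down, z forward; pixel columns grow to the right and rows downward; lengths in mm; the calibration is good to about 2 mm. A picture is of the moment at which its call begins.
- arm.hand_in(): hands the job in, once; it reports no verdict.
The state is a dict: "clock": time; "joint_positions": joint angles; "dq": joint speeds; "tau": joint torques, N m; "position": TCP position; "eef_rot": TCP orientation; "wrist_force": force on the tool from outside, world axes, zero at the start; "wrist_torque": the same for the moment, N m; "grip_width": finger opening in mm.
Only numpy, scipy, OpenCV 4.12 (cv2) and the standard library are available. Lean on these libraries where they do the work, as an engineer would, in place of code of your own. Each camera call takes 0.05 s, during which the arm holds its last target.

TASK

Restock the sloped carton rack: lift the clear dust cover off the orange stock tray and park it down in the blue cover stand, then move every carton from the stock tray into its own free lane of the rack, standing upright on the deck, and slide each one down until it rests against the back stop. When all the cartons in the rack, the one that was already there included, are home against the stop, put the dust cover back over the empty stock tray, seated all the way down. Leave the spray can, the tape roll and the yellow box where they are.

Things in the scene. Friction and masses are not known exactly. Their poses are not given: they have to be found in the camera images.
- deck: Inclined steel deck of the sloped carton rack, 284 mm wide, fixed, with a blue back stop 50 mm high across its low far end. Origin: on the deck surface, mid-width, at the foot of the stop's uphill face. x runs down the slope to the stop (deck at x = -235 to 0 mm, sloping 15 degrees, 0.26 rad), y across the lanes, z square to the deck. A carton at home has its centre at x = -45, z = 40 mm.
- deck_entry (a point): Middle of the deck's open high end, on its surface, 235 mm up the slope from the stop, same axes as the deck. Six lane walls 4 mm thick, 36 mm high run from here to the stop; the five lanes are 52 mm wide inside, with centres at y = -112, -56, 0, 56 and 112 mm. Cartons do not slide down the deck by themselves: a push of a few N is needed.
- stock: Orange moulded stock tray, fixed. Origin: centre of its underside; x along its length. Foot 256 x 180 x 6 mm; on it an outer wall 224 x 148 mm over all, its top at z = 40 mm. Four pockets, 100 (x) by 54 (y) mm, floor at z = 6, centres at x = +-56, y = +-41 mm; ribs between them reach z = 40 and are 28 mm wide along the middle, 12 mm across. The foot's outer 16 mm are the flange the cover lands on.
- cover: Clear plastic lift-off dust cover, loose, open below: 242 x 166 mm outside, 234 x 158 inside, 94 mm high plus handle, 300 g. Origin: centre of its lower edge; x along its length, z up. It starts over the stock tray, origin 6 mm above the tray's, 5 mm to spare round the tray's wall. Lift it straight up: cartons under it rise to 86 mm above the bench, cartons at home in the rack to 125 mm.
- cover_grip (a point): Centre of the black bar handle on top of the dust cover: bar 112 mm long (along the cover's x), 16 mm wide, 14 mm high, on two posts 100 mm apart, with 21 mm free below it; the point is 122 mm above the cover's lower edge and 28 mm above its top.
- stand: Blue sheet-metal cover stand, fixed, where the dust cover is parked: a shallow tray, inside 258 x 182 mm, edge 4 mm thick, 18 mm high. Origin: centre of its underside; x along its length; floor 5 mm above the origin. The parked cover has 8 mm to spare all round. Stock tray and stand change sides of the rack from start to start.
- carton1_mid (a point): White parts carton with a red band and blue panels, to be moved from the stock tray (absent in some starts); 90 (its x) x 44 (its y) x 80 mm high (its z), 200 to 420 g. The point is its centre, 40 mm above its underside. It stands upright in one pocket with its long side along the tray's x.
- carton2_mid (a point): White parts carton with a red band and blue panels, to be moved from the stock tray (absent in some starts); 90 (its x) x 44 (its y) x 80 mm high (its z), 200 to 420 g. The point is its centre, 40 mm above its underside. It stands upright in one pocket with its long side along the tray's x.
- carton3_mid (a point): White parts carton with a red band and blue panels, to be moved from the stock tray (absent in some starts); 90 (its x) x 44 (its y) x 80 mm high (its z), 200 to 420 g. The point is its centre, 40 mm above its underside. It stands upright in one pocket with its long side along the tray's x.
- carton4_mid (a point): White parts carton with a red band and blue panels, to be moved from the stock tray (absent in some starts); 90 (its x) x 44 (its y) x 80 mm high (its z), 200 to 420 g. The point is its centre, 40 mm above its underside. It stands upright in one pocket with its long side along the tray's x.
- racked1_mid (a point): A carton of the same kind and size that is already home in one of the lanes, 300 g (just one of the racked cartons is present). The point is its centre, 40 mm above its underside.
- racked2_mid (a point): A carton of the same kind and size that is already home in one of the lanes, 300 g (just one of the racked cartons is present). The point is its centre, 40 mm above its underside.
- racked3_mid (a point): A carton of the same kind and size that is already home in one of the lanes, 300 g (just one of the racked cartons is present). The point is its centre, 40 mm above its underside.
- racked4_mid (a point): A carton of the same kind and size that is already home in one of the lanes, 300 g (just one of the racked cartons is present). The point is its centre, 40 mm above its underside.
- racked5_mid (a point): A carton of the same kind and size that is already home in one of the lanes, 300 g (just one of the racked cartons is present). The point is its centre, 40 mm above its underside.
- spraycan_mid (a point): Bystander: spray can, 56 mm across, 130 mm high; the point is half-way up.
- taperoll_mid (a point): Bystander: roll of tape lying flat, 100 mm across, 45 mm high; the point is its centre.
- filterbox_mid (a point): Bystander: yellow and black box 75 x 130 x 60 mm high; the point is its centre.
Things that resemble listed ones, but are neither listed nor needed, are in the scene too. Leave any pink or turquoise look-alike of the part that bears racked5_mid alone.

How it is judged (in metres and radians):
On the way, in this order (a step that is already met when the one before it is completed fails the run):
1. the dust cover is parked in the cover stand and released (x of cover in the frame of stand between -0.014 and 0.014 m and y of cover in the frame of stand between -0.014 and 0.014 m and z of cover in the frame of stand below 0.009 m and linear speed of cover below 0.02 m/s and contact force between the fingers and cover below 0.1 N), for 0.3 s.
2. every carton from the stock tray is home in a lane of the rack, against the back stop (x of carton1_mid in the frame of deck between -0.051 and -0.038 m and y of carton1_mid in the frame of deck between -0.13 and 0.13 m and z of carton1_mid in the frame of deck between 0.034 and 0.046 m and angle between the z axis of each of carton1_mid, carton2_mid, carton3_mid, carton4_mid and the z axis of deck, either way round below 0.1 rad and linear speed of each of carton1, carton2, carton3, carton4 below 0.02 m/s and x of carton2_mid in the frame of deck between -0.051 and -0.038 m and y of carton2_mid in the frame of deck between -0.13 and 0.13 m and z of carton2_mid in the frame of deck between 0.034 and 0.046 m and x of carton3_mid in the frame of deck between -0.051 and -0.038 m and y of carton3_mid in the frame of deck between -0.13 and 0.13 m and z of carton3_mid in the frame of deck between 0.034 and 0.046 m and x of carton4_mid in the frame of deck between -0.051 and -0.038 m and y of carton4_mid in the frame of deck between -0.13 and 0.13 m and z of carton4_mid in the frame of deck between 0.034 and 0.046 m), for 0.3 s.
At the end, for the whole second after the job is handed in: Every carton, from the tray and the one already racked, stands upright on the deck (within 0.1 rad of square to it) in a lane, its front within 6 mm of the back stop, at rest; the dust cover is back over the stock tray, its lower edge within 4 mm of the flange and centred within 9 mm, at rest (all of step 2 and x of racked1_mid in the frame of deck between -0.051 and -0.038 m and y of racked1_mid in the frame of deck between -0.13 and 0.13 m and z of racked1_mid in the frame of deck between 0.034 and 0.046 m and angle between the z axis of each of racked1_mid, racked2_mid, racked3_mid, racked4_mid, racked5_mid and the z axis of deck, either way round below 0.1 rad and linear speed of each of racked1, racked2, racked3, racked4, racked5, cover below 0.02 m/s and x of racked2_mid in the frame of deck between -0.051 and -0.038 m and y of racked2_mid in the frame of deck between -0.13 and 0.13 m and z of racked2_mid in the frame of deck between 0.034 and 0.046 m and x of racked3_mid in the frame of deck between -0.051 and -0.038 m and y of racked3_mid in the frame of deck between -0.13 and 0.13 m and z of racked3_mid in the frame of deck between 0.034 and 0.046 m and x of racked4_mid in the frame of deck between -0.051 and -0.038 m and y of racked4_mid in the frame of deck between -0.13 and 0.13 m and z of racked4_mid in the frame of deck between 0.034 and 0.046 m and x of racked5_mid in the frame of deck between -0.051 and -0.038 m and y of racked5_mid in the frame of deck between -0.13 and 0.13 m and z of racked5_mid in the frame of deck between 0.034 and 0.046 m and x of cover in the frame of stock between -0.009 and 0.009 m and y of cover in the frame of stock between -0.009 and 0.009 m and z of cover in the frame of stock below 0.01 m); the robot touches nothing.
It fails at once if the spray can is pushed more than 40 mm from its place (distance of spraycan_mid from where it was at the start of the episode above 0.04 m).
It fails at once if the tape roll is pushed more than 40 mm from its place (distance of taperoll_mid from where it was at the start of the episode above 0.04 m).
It fails at once if the yellow box is pushed more than 40 mm from its place (distance of filterbox_mid from where it was at the start of the episode above 0.04 m).
Of carton1, carton2, carton3, carton4 only 3 to 4 are there at a start; the rules pass over those that are not, and their reading is None.
Of racked1, racked2, racked3, racked4, racked5 only 1 to 1 are there at a start; the rules pass over those that are not, and their reading is None.
At some moment in a run one of carton1, carton2, carton3, carton4 may be knocked a few centimetres aside while the robot is not near it.
It also fails if it takes over 210 s, if anything falls off the work surface, if the arm or the gripper's body presses on something with over 40 N, if the wrist force passes 120 N, or if a joint passes its speed limit or range.

## Working session

There is one attempt and no reset: what is moved stays moved. The work goes in short steps, Python scripts to look and compute and a shell command to move; the robot and the scene stay as the last step left them, time stands still between calls to the robot, and variables do not carry over. Pictures are saved under pics/ and viewed, and the job is handed in when it is done.

```bash
mkdir -p pics; python3 - <<'E'
from cell import arm, optics
import cv2,numpy as np
print(arm.state(), arm.grip_point_offset)
for n in("scene","top"):
    s=optics.snapshot(n); cv2.imwrite(f"pics/{n}0.png",s["pixels"][:,:,::-1]); print(n,s["intrinsics"],s["view"].round(3).tolist(), (s["z_map"]>0).mean())
E
```

```text
{'clock': 0.0, 'joint_positions': array([-6.90773068e+01,  7.13240610e+00,  9.46314025e+01, -3.60305336e-04,
        7.83527904e+01, -4.73123308e+00]), 'dq': array([-0.03417093,  0.04378958,  0.0921094 ,  0.03128194, -0.01171769,
        0.05093319]), 'tau': array([-3.73064131e-04, -4.17604959e+01, -3.59928560e+01,  7.72827049e-02,
        4.90118517e-02, -1.73149751e-04]), 'position': array([ 281.14381808, -585.27975627,  180.02708005]), 'eef_rot': array([[ 9.01424958e-01,  4.32934762e-01, -7.32480685e-04],
       [ 4.32935351e-01, -9.01422973e-01,  1.89865303e-03],
       [ 1.61717981e-04, -2.02861001e-03, -9.99997929e-01]]), 'wrist_force': array([0.56012016, 0.39152258, 0.83462819]), 'wrist_torque': array([-0.01546787, -0.00411231,  0.04292348]), 'grip_width': 95.07633402029573} 18.8
scene [[507.87561416   0.         307.74244869]
 [  0.         507.87561416 206.85459173]
 [  0.           0.           1.        ]] [[0.199, 0.98, 0.021, -118.03], [0.541, -0.092, -0.836, -210.196], [-0.817, 0.177, -0.548, 1966.605], [0.0, 0.0, 0.0, 1.0]] 0.996
top [[362.14251099   0.         321.80505631]
 [  0.         362.14251099 193.05843668]
 [  0.           0.           1.        ]] [[-0.002, -1.0, -0.005, 1.312], [-0.997, 0.003, -0.08, 580.069], [0.08, 0.005, -0.997, 868.501], [0.0, 0.0, 0.0, 1.0]] 0.9959375
```

View pics/scene0.png

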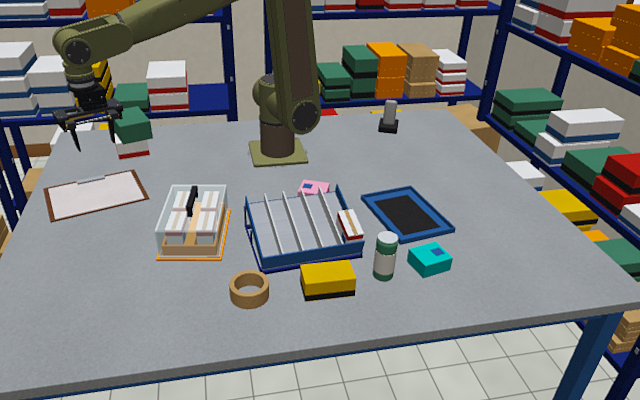

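View pics/top0.png

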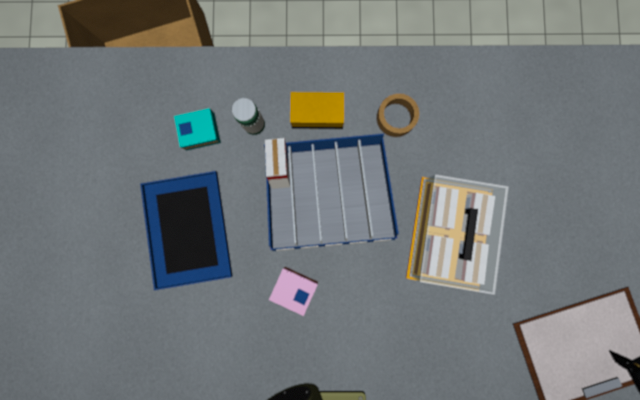

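The top view (up is +x, left is +y) shows these:
- The covered stock tray is on the right, around (460,235), with 4 cartons in it.
- The rack is centred at (332,193). Its stop is at the top edge, and one carton is racked in the leftmost lane at (277,158).
- The stand is at (187,230).
- The pink (294,292) and turquoise (195,128) boxes are look-alikes.

Next I'll take measurements with closer crops.

```bash
cat > h.py <<'E'
from cell import arm, optics
import cv2,numpy as np
def snap(n): return optics.snapshot(n)
def ray(s,u,v):
    R=s["view"][:3,:3];t=s["view"][:3,3]
    d=R.T@np.linalg.inv(s["intrinsics"])@np.array([u,v,1.]); c=-R.T@t
    return c,d
def onz(s,u,v,z):
    c,d=ray(s,u,v); return c+d*(z-c[2])/d[2]
def cloud(s):
    z=s["z_map"].astype(float);v,u=np.mgrid[:400,:640]
    p=np.stack([u,v,np.ones_like(u)],-1)@np.linalg.inv(s["intrinsics"]).T*z[...,None]
    return (p-s["view"][:3,3])@s["view"][:3,:3]
def proj(s,P):
    q=s["view"][:3,:3]@np.asarray(P,float)+s["view"][:3,3]; k=s["intrinsics"]@q; return k[:2]/k[2]
def rect(pts):
    return cv2.minAreaRect(np.asarray(pts,np.float32))
E
python3 - <<'E'
from h import *
s=snap("top"); p=s["pixels"];W=cloud(s)
cv2.imwrite("pics/c1.png",cv2.resize(p[165:305,395:520],None,fx=5,fy=4.2,interpolation=3)[:,:,::-1])
cv2.imwrite("pics/c2.png",cv2.resize(p[125:255,255:405],None,fx=5,fy=4.2,interpolation=3)[:,:,::-1])
hsv=cv2.cvtColor(p,cv2.COLOR_RGB2HSV)
for n,(u,v) in dict(bench=(340,280),stand=(187,230),deck=(325,190),handle=(470,235),carton=(283,150),cart=(440,205)).items(): print(n,W[v,u].round(1),hsv[v,u],p[v,u])
# depth over stock
print(W[235,405:515:4,2].round(0)); print(W[200,262:400:4,2].round(0))
E
```

```text
bench [365.2 -44.7  -2.6] [103  24 127] [115 122 127]
stand [489.9 337.2   4. ] [90 11 23] [22 23 23]
deck [585.2  -7.9  50.5] [106  29 147] [130 138 147]
handle [ 480.7 -316.   134.8] [120   7  39] [38 38 39]
carton [670.9  86.6 107.3] [108   6 198] [193 195 198]
cart [ 546.2 -264.5  102.3] [105  10 208] [200 204 208]
[ -1.  -1.   5.  21.  60.  92.  98. 101. 100. 100. 100. 102. 100. 101.
  97. 127. 135. 136. 101.  98.  99.  99.  99. 912. 101.   1.  -0.   2.]
[-0. -1. 59. 55. 56. 56. 56. 53. 53. 59. 56. 57. 56. 57. 55. 57. 60. 58.
 57. 60. 93. 58. 59. 59. 61. 60. 98. 59. 62. 62. 59. 58. 87. -1. -2.]
```

View pics/c1.png

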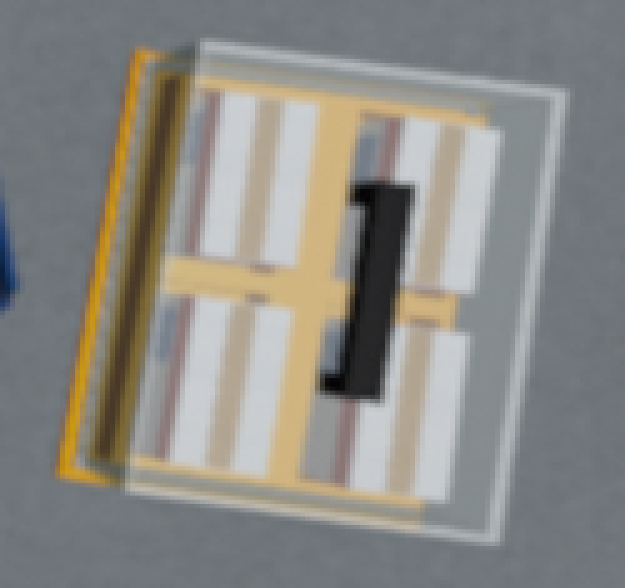

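View pics/c2.png

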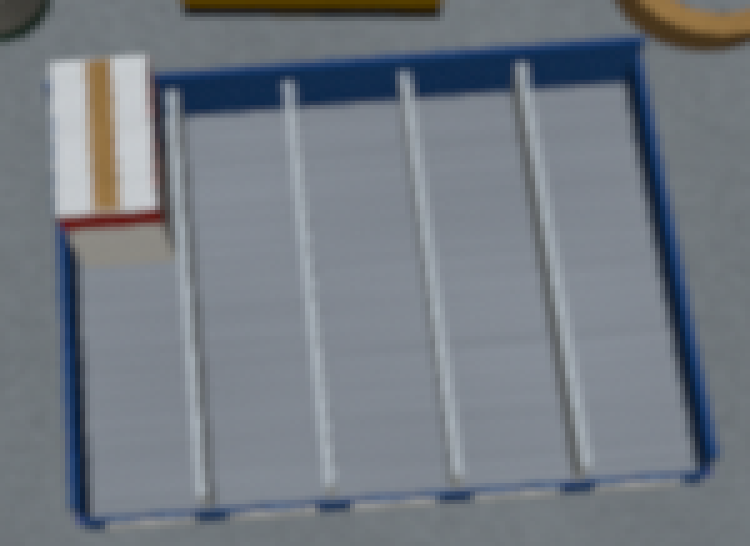

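Crop check: the cover with its black handle is unmistakable, with the bar centred at crop (367,292), roughly full-image pixel (468,234). The four cartons fill all four pockets. The rack's only carton is in the leftmost lane (+y), leaving four lanes free. Now the poses.

```bash
python3 - <<'E'
from h import *
s=snap("top"); p=s["pixels"];W=cloud(s);hsv=cv2.cvtColor(p,cv2.COLOR_RGB2HSV)
# handle
m=np.zeros((400,640),bool);m[190:285,430:500]=1
h=m&(hsv[...,2]<70)&(W[...,2]>122)&(W[...,2]<150)
v,u=np.nonzero(h);P=np.array([onz(s,a,b,135)[:2] for a,b in zip(u,v)]);print("handle",len(P),rect(P),P.mean(0))
# stand: rim top z=18
def poly(mask,z):
    c=max(cv2.findContours(mask.astype(np.uint8),cv2.RETR_EXTERNAL,cv2.CHAIN_APPROX_NONE)[0],key=cv2.contourArea)[:,0]
    P=np.array([onz(s,a,b,z)[:2] for a,b in c]); return P
m=np.zeros((400,640),bool);m[160:300,130:240]=1
b=m&(hsv[...,0]>100)&(hsv[...,0]<125)&(hsv[...,1]>120)
P=poly(b,18);print("stand outer(266x190)",rect(P))
blk=m&(hsv[...,2]<50)&~b
v,u=np.nonzero(blk);P=np.array([onz(s,a,c,5)[:2] for a,c in zip(u,v)]);print("stand black",rect(P),P.mean(0))
# deck plane
m=np.zeros((400,640),bool);m[155:238,292:380]=1
d=m&(hsv[...,1]>20)&(hsv[...,1]<45)&(hsv[...,2]<165)&(W[...,2]<90)&(W[...,2]>25)
Q=W[d];A=np.c_[Q[:,:2],np.ones(len(Q))]
for _ in range(4):
    c=np.linalg.lstsq(A,Q[:,2],rcond=None)[0];r=Q[:,2]-A@c;k=abs(r)<2.5*r.std();A=A[k];Q=Q[k]
print("plane",c,len(Q),r.std(),"slope",np.degrees(np.arctan(np.hypot(*c[:2]))),"dir",np.degrees(np.arctan2(-c[1],-c[0])))
# racked carton top
m=np.zeros((400,640),bool);m[130:185,255:292]=1
t=m&(W[...,2]>95);Q=W[t];print("racked top",len(Q),Q.mean(0),rect(Q[:,:2]),Q[:,2].max())
E
```

```text
handle 429 ((483.61822509765625, -313.86614990234375), (18.789791107177734, 108.7817611694336), 79.95086669921875) [ 482.83535804 -314.09667841]
stand outer(266x190) ((491.76666259765625, 336.3366394042969), (263.80303955078125, 191.00242614746094), 9.48853874206543)
stand black ((491.5156555175781, 338.14923095703125), (195.1453399658203, 125.34901428222656), 9.509800910949707) [490.67268362 338.07022658]
plane [-2.64387190e-01 -2.36282638e-02  2.05382984e+02] 6219 1.3686387415136827 slope 14.865829583441863 dir 5.106952075212757
racked top 853 [646.30712528 101.94238482 120.98297046] ((594.2412719726562, 77.29878234863281), (225.88330078125, 72.47486877441406), 26.06161880493164) 912.1251842196767
```

```bash
python3 - <<'E'
from h import *
s=snap("top"); p=s["pixels"];hsv=cv2.cvtColor(p,cv2.COLOR_RGB2HSV)
c,_=ray(s,0,0)
v,u=np.mgrid[120:260,250:410]
R=s["view"][:3,:3]
D=np.stack([u,v,np.ones_like(u)],-1)@np.linalg.inv(s["intrinsics"]).T@R
def onplane(psi,off,pt):
    X=np.array([np.cos(psi)*np.cos(a),np.sin(psi)*np.cos(a),-np.sin(a)]);Y=np.array([-np.sin(psi),np.cos(psi),0]);Z=np.cross(X,Y)
    o=pt+Z*off
    P=c+D*(((o-c)@Z)/(D@Z))[...,None]
    return (P-pt)@X,(P-pt)@Y,X,Y,Z
a=np.radians(15)
# anchor point on deck: z from plane fit at (590,-15)
z=-.264387*590+.0236283*15+205.383
pt=np.array([590,-15,z]);print(z)
val=hsv[120:260,250:410,2].astype(float);sat=hsv[120:260,250:410,1]
for psi in np.radians([4,4.5,5,5.5,6]):
    x,y,X,Y,Z=onplane(psi,36,pt)
    k=(x>-100)&(x<90)&(abs(y)<100)
    H,e=np.histogram(y[k],bins=np.arange(-100,100,1),weights=val[k]*(sat[k]<80));N,_=np.histogram(y[k],bins=e)
    pr=H/np.maximum(N,1);ys=e[:-1]+.5
    pk=[]
    for i in range(5,len(pr)-5):
        if pr[i]==pr[i-5:i+6].max() and pr[i]>165:
            w=np.clip(pr[i-4:i+5]-150,0,None);pk.append((round((w*ys[i-4:i+5]).sum()/w.sum(),1),round(pr[i])))
    print(np.degrees(psi),pk,pr.std())
psi=np.radians(5)
# stop: top-edge of deck/blue boundary along x at deck surface (foot), blue fraction profile; lanes interior
x,y,X,Y,Z=onplane(psi,0,pt)
blue=(hsv[120:260,250:410,0]>100)&(hsv[120:260,250:410,0]<125)&(sat>120)
for lo,hi in((-80,-60),(-20,0),(30,50)):
  k=(y>lo)&(y<hi)&(x>-160)&(x<190)
  H,e=np.histogram(x[k],bins=np.arange(-160,190,3),weights=blue[k]);N,_=np.histogram(x[k],bins=e);f=H/np.maximum(N,1)
  print([(int(q),round(g,1)) for q,g in zip(e,f) if g>.1])
E
```

```text
49.74909450000001
4.0 [(np.float64(-85.2), 168), (np.float64(-28.8), 168), (np.float64(28.5), 171), (np.float64(84.9), 166)] 10.815572985507808
4.5 [(np.float64(-85.1), 171), (np.float64(-28.7), 172), (np.float64(28.5), 173), (np.float64(84.9), 171)] 11.301033554112852
5.0 [(np.float64(-84.9), 173), (np.float64(-28.7), 174), (np.float64(28.4), 176), (np.float64(84.8), 171)] 11.61857978651881
5.5 [(np.float64(-84.9), 173), (np.float64(-28.8), 172), (np.float64(28.4), 175), (np.float64(84.8), 170)] 11.511523693741266
6.000000000000001 [(np.float64(-85.1), 170), (np.float64(-28.8), 170), (np.float64(28.4), 174), (np.float64(84.7), 168)] 10.959776019677072Traceback (most recent call last):
  File "<stdin>", line 33, in <module>
    cum_n += cw[bin_index]
numpy._core._exceptions._UFuncOutputCastingError: Cannot cast ufunc 'add' output from dtype('int64') to dtype('bool') with casting rule 'same_kind'
```

```bash
python3 - <<'E'
from h import *
s=snap("top"); p=s["pixels"];hsv=cv2.cvtColor(p,cv2.COLOR_RGB2HSV);W=cloud(s)
c,_=ray(s,0,0)
v,u=np.mgrid[120:260,250:410]
R=s["view"][:3,:3];D=np.stack([u,v,np.ones_like(u)],-1)@np.linalg.inv(s["intrinsics"]).T@R
a=np.radians(15);psi=np.radians(5.2);pt=np.array([590,-15,49.7])
X=np.array([np.cos(psi)*np.cos(a),np.sin(psi)*np.cos(a),-np.sin(a)]);Y=np.array([-np.sin(psi),np.cos(psi),0]);Z=np.cross(X,Y)
h=hsv[120:260,250:410]
blue=((h[...,0]>100)&(h[...,0]<125)&(h[...,1]>120)).astype(float)
for off in(0,50):
  o=pt+Z*off;P=c+D*(((o-c)@Z)/(D@Z))[...,None];x=(P-pt)@X;y=(P-pt)@Y
  for lo,hi in((-80,-60),(-20,0),(30,50)):
    k=(y>lo)&(y<hi)&(x>-170)&(x<190)
    e=np.arange(-170,190,2)
    H,_=np.histogram(x[k],bins=e,weights=blue[k]);N,_=np.histogram(x[k],bins=e);f=H/np.maximum(N,1)
    print(off,[(int(q),round(float(g),1)) for q,g in zip(e,f) if g>.1])
t=p[:0]
m=np.zeros((400,640),bool);m[130:185,262:292]=1
m&=(W[...,2]>100)&(W[...,2]<130)
Q=W[m];print(((Q-pt)@X).min(),((Q-pt)@X).max(),np.median((Q-pt)@Z),((Q-pt)@Y).min(),((Q-pt)@Y).max(), Q[:,2].max())
# entry end: height step
for yy in(-60,0,40):
  k=abs(((W-pt)@Y)-yy)<6
  xx=((W-pt)@X)[k];zz=((W-pt)@Z)[k];k2=abs(zz)<8;print(xx[k2&(xx<130)&(xx>-170)].min(), xx[k2&(xx<130)&(xx>-170)].max())
E
```

```text
0 [(-138, 0.1), (-136, 0.1), (104, 0.1), (106, 1.0), (108, 1.0), (110, 1.0), (112, 1.0), (114, 1.0), (116, 1.0), (118, 1.0), (120, 1.0), (122, 1.0), (124, 1.0), (126, 1.0), (128, 1.0), (130, 1.0)]
0 [(104, 0.2), (106, 1.0), (108, 1.0), (110, 1.0), (112, 1.0), (114, 1.0), (116, 1.0), (118, 1.0), (120, 1.0), (122, 1.0), (124, 1.0), (126, 1.0), (128, 1.0), (130, 1.0)]
0 [(-136, 0.2), (104, 0.2), (106, 0.8), (108, 1.0), (110, 0.9), (112, 0.8), (114, 0.8), (116, 1.0), (118, 0.9), (120, 0.8), (122, 1.0), (124, 1.0), (126, 1.0), (128, 1.0), (130, 1.0), (132, 0.1)]
50 [(-148, 0.2), (-146, 0.5), (80, 0.3), (82, 0.8), (84, 0.9), (86, 0.7), (88, 0.7), (90, 0.8), (92, 1.0), (94, 0.9), (96, 1.0), (98, 1.0), (100, 1.0), (102, 1.0), (104, 0.7)]
50 [(80, 0.6), (82, 1.0), (84, 1.0), (86, 1.0), (88, 1.0), (90, 1.0), (92, 1.0), (94, 1.0), (96, 1.0), (98, 1.0), (100, 1.0), (102, 1.0), (104, 1.0)]
50 [(-146, 0.2), (80, 0.5), (82, 0.9), (84, 0.8), (86, 0.9), (88, 1.0), (90, 0.9), (92, 0.8), (94, 0.9), (96, 1.0), (98, 1.0), (100, 1.0), (102, 1.0), (104, 0.8)]
9.70489454301586 101.20425899883804 80.19955490916263 90.77144158333707 135.4392672554167 126.32934987231981
-136.673878669914 102.6985223136886
-136.40314051874017 102.3907371665784
-136.08724327006058 102.4231692245531
```

```bash
cat > plan.py <<'E'
import sys,numpy as np
from cell import arm
# plan.py x y z yaw n : shift and turn still to go, as equal steps over n rows
def main():
    x,y,z,yaw=map(float,sys.argv[1:5]);n=int(sys.argv[5]) if len(sys.argv)>5 else 5
    s=arm.state();p=s["position"];R=s["eef_rot"];y0=np.degrees(np.arctan2(R[1,0],R[0,0]))
    dy=(yaw-y0+180)%360-180
    d=np.array([x,y,z])-p;turn=-np.radians(dy)/n
    print("t %.2f at"%s["clock"],p.round(1),"yaw %.2f"%y0,"F",s["wrist_force"].round(1),"w %.1f"%s["grip_width"],"tilt",R[:2,2].round(3))
    print("world d",d.round(1),"total turn %.3f"%(turn*n))
    if abs(turn)<0.001:
        print("tool total",(R.T@d).round(1)); return
    for i in range(n):
        a=np.radians(y0)-turn*i
        c,sn=np.cos(a),np.sin(a);dx,dyw,dz=d/n
        print("%.1f %.1f %.1f %.3f"%(c*dx+sn*dyw, sn*dx-c*dyw, -dz, turn))
main()
E
python3 plan.py 483.2 -314 180 -10 10
```

```text
t 0.30 at [ 281.3 -585.7  180.8] yaw 25.66 F [ 0.2 -0.5  0.7] w 95.1 tilt [-0.     0.001]
world d [201.9 271.7  -0.8] total turn 0.622
30.0 -15.7 0.1 0.062
28.9 -17.6 0.1 0.062
27.8 -19.3 0.1 0.062
26.5 -21.0 0.1 0.062
25.2 -22.6 0.1 0.062
23.7 -24.2 0.1 0.062
22.2 -25.6 0.1 0.062
20.5 -26.9 0.1 0.062
18.8 -28.1 0.1 0.062
17.0 -29.3 0.1 0.062
```

```bash
python3 -m creep '30 -15.7 0 0.062;28.9 -17.6 0 0.062;27.8 -19.3 0 0.062;26.5 -21 0 0.062;25.2 -22.6 0 0.062' -0.3 20; python3 -m creep '23.7 -24.2 0 0.062;22.2 -25.6 0 0.062;20.5 -26.9 0 0.062;18.8 -28.1 0 0.062;17 -29.3 0 0.062'; python3 -m creep '0 0 0 0;0 0 0 0;0 0 0 0;0 0 0 0;0 0 0 0'; python3 plan.py 483.2 -314 109 -10 5; python3 - <<'E'
from h import *
s=snap("top");cv2.imwrite("pics/a1.png",cv2.resize(s["pixels"][165:305,380:530],None,fx=5,fy=4,interpolation=3)[:,:,::-1])
s=snap("scene");cv2.imwrite("pics/a2.png",cv2.resize(s["pixels"][150:280,130:270],None,fx=5,fy=4,interpolation=3)[:,:,::-1])
E
```

```text
clock: 0.8
position: [383.0, -449.0, 181.3]
eef_rot: [[0.991, 0.135, 0.0], [0.135, -0.991, -0.0], [0.0, 0.0, -1.0]]
wrist_force: [-0.4, -0.8, -0.9]
grip_width: 63.5
clock: 1.3
position: [483.8, -312.9, 181.3]
eef_rot: [[0.985, -0.174, 0.0], [-0.174, -0.985, -0.0], [0.0, 0.0, -1.0]]
wrist_force: [0.5, -0.6, 0.5]
grip_width: 61.9
clock: 1.8
position: [482.6, -315.0, 181.2]
eef_rot: [[0.985, -0.173, -0.0], [-0.173, -0.985, -0.0], [-0.0, 0.0, -1.0]]
wrist_force: [0.2, -0.4, -0.2]
grip_width: 61.7
t 1.80 at [ 482.6 -315.   181.2] yaw -9.94 F [ 0.2 -0.4 -0.2] w 61.7 tilt [-0. -0.]
world d [  0.6   1.  -72.2] total turn 0.001
tool total [ 0.4 -1.1 72.2]
```

View pics/a2.png

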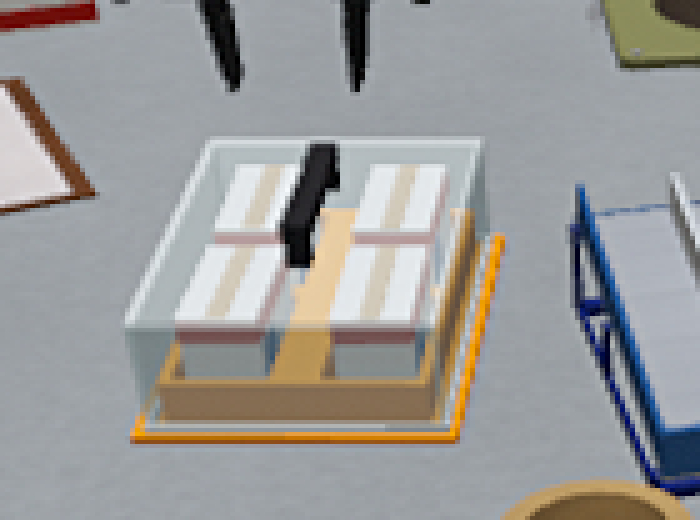

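View pics/a1.png

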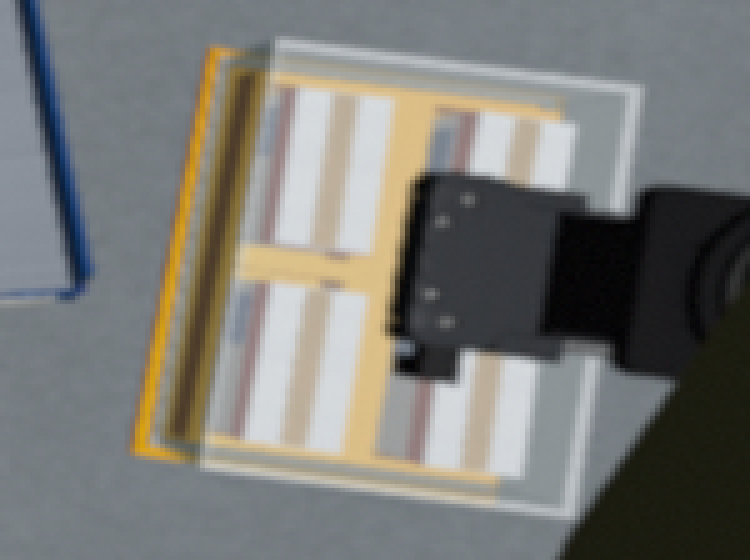

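The gripper (crop 490,265) sits straight over the handle. Next: go down, grip, lift.

```bash
python3 -m creep '0.4 -1 18 0;0 0 18 0;0 0 18 0;0 0 12 0;0 0 6 0'; python3 -m creep '0 0 0 0;0 0 0 0;0 0 0 0;0 0 0 0;0 0 0 0' 1 40;python3 -m creep '0 0 0 0;0 0 0 0;0 0 -2 0;0 0 -4 0;0 0 -4 0' ; python3 plan.py 483 -314.5 265 -10
```

```text
clock: 2.4
position: [482.9, -312.9, 107.8]
eef_rot: [[0.985, -0.172, -0.002], [-0.172, -0.985, 0.001], [-0.002, -0.001, -1.0]]
wrist_force: [-0.3, 0.8, 1.0]
grip_width: 61.8
clock: 2.9
position: [484.0, -313.4, 109.9]
eef_rot: [[0.985, -0.171, 0.001], [-0.171, -0.985, -0.001], [0.001, 0.0, -1.0]]
wrist_force: [-0.3, 0.1, -0.1]
grip_width: 27.4
clock: 3.4
position: [483.7, -313.2, 119.6]
eef_rot: [[0.985, -0.171, 0.0], [-0.171, -0.985, -0.0], [0.0, 0.0, -1.0]]
wrist_force: [0.3, -0.8, 1.1]
grip_width: 0.3
t 3.40 at [ 483.7 -313.2  119.6] yaw -9.87 F [ 0.3 -0.8  1.1] w 0.3 tilt [ 0. -0.]
world d [ -0.7  -1.3 145.4] total turn 0.002
tool total [  -0.5    1.4 -145.4]
```

```bash
python3 - <<'E'
from h import *
s=snap("top");cv2.imwrite("pics/b1.png",cv2.resize(s["pixels"][165:305,380:530],None,fx=5,fy=4,interpolation=3)[:,:,::-1])
s=snap("scene");cv2.imwrite("pics/b2.png",cv2.resize(s["pixels"][150:280,130:270],None,fx=5,fy=4,interpolation=3)[:,:,::-1])
print(arm.state()["grip_width"])
E
```

```text
0.43438933423339837
```

View pics/b2.png

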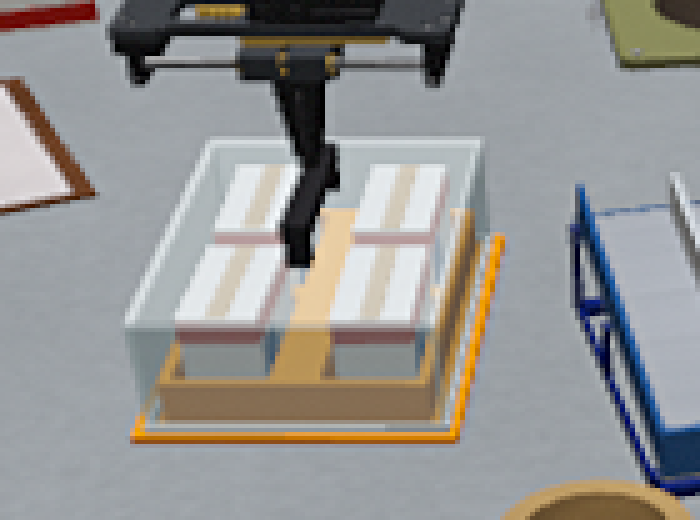

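View pics/b1.png

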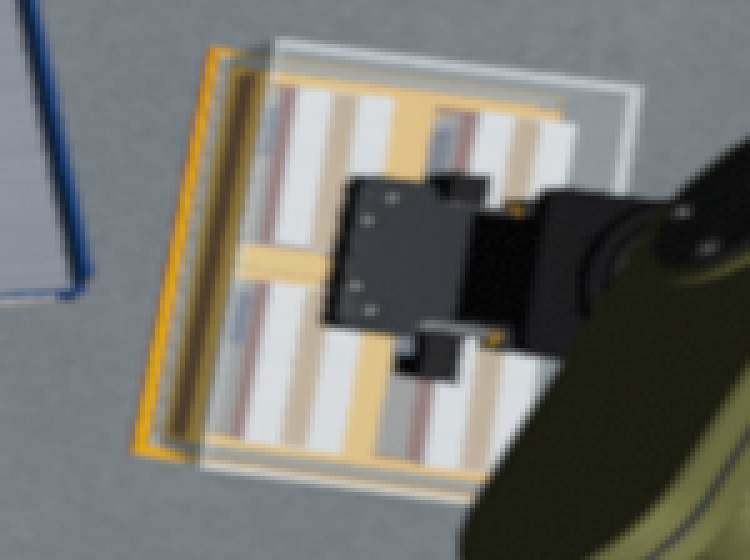

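```bash
python3 - <<'E'
from h import *
s=snap("scene");p=s["pixels"];W=cloud(s)
f=lambda P:((proj(s,P)-[130,150])*[5,4]).round(0)
print("tcp",f([483.7,-313.2,119.6]))
a=np.radians(-10);X=np.array([np.cos(a),np.sin(a),0])
for t in(-56,0,56): print(t,f(np.array([483.2,-314,135])+X*t))
# handle in scene: dark pixels 
m=np.zeros((400,640),bool);m[185:218,180:200]=1
k=m&(p.max(2)<70);Q=W[k];print(len(Q),rect(Q[:,:2]),Q.min(0),Q.max(0),np.median(Q,0))
t=snap("top");V=cloud(t)
for u,v in((470,212),(463,252),(466,254)): print(V[v,u],t["pixels"][v,u])
E
```

```text
tcp [317. 200.]
-56 [329. 141.]
0 [313. 181.]
56 [296. 224.]
201 ((488.3190002441406, -315.3295593261719), (15.366148948669434, 111.81033325195312), 77.65816497802734) [ 432.94379356 -333.31749119  100.78829953] [ 543.78221994 -301.7473998   175.918443  ] [ 500.50093203 -318.4670485   135.27931852]
[ 529.55267986 -317.28402603  135.92190927] [30 30 31]
[ 444.2695969  -302.70360292  127.56031977] [36 38 42]
[ 440.7858838  -305.57609994  136.31124345] [42 42 44]
```

```bash
python3 - <<'E'
from h import *
s=snap("scene");p=s["pixels"][165:225,160:230].astype(float)
p=(255*(p/255)**.4).clip(0,255).astype(np.uint8)
cv2.imwrite("pics/b3.png",cv2.resize(p,None,fx=9,fy=9,interpolation=2)[:,:,::-1])
W=cloud(s)
print(W[180:215:2,190:196:2].round(0).tolist())
E
```

```text
[[[496.0, -315.0, 193.0], [493.0, -310.0, 191.0], [486.0, -305.0, 186.0]], [[495.0, -316.0, 185.0], [497.0, -311.0, 186.0], [479.0, -306.0, 175.0]], [[492.0, -317.0, 178.0], [498.0, -311.0, 181.0], [482.0, -307.0, 170.0]], [[494.0, -318.0, 172.0], [497.0, -312.0, 174.0], [484.0, -307.0, 166.0]], [[494.0, -318.0, 166.0], [497.0, -313.0, 167.0], [447.0, -309.0, 137.0]], [[499.0, -319.0, 162.0], [497.0, -313.0, 161.0], [456.0, -310.0, 135.0]], [[461.0, -321.0, 133.0], [467.0, -315.0, 136.0], [469.0, -310.0, 137.0]], [[474.0, -321.0, 134.0], [484.0, -315.0, 140.0], [477.0, -310.0, 135.0]], [[486.0, -321.0, 135.0], [492.0, -316.0, 138.0], [488.0, -310.0, 135.0]], [[501.0, -321.0, 137.0], [503.0, -316.0, 138.0], [486.0, -311.0, 127.0]], [[506.0, -322.0, 134.0], [514.0, -316.0, 139.0], [486.0, -312.0, 121.0]], [[520.0, -322.0, 136.0], [515.0, -316.0, 133.0], [467.0, -313.0, 102.0]], [[531.0, -322.0, 137.0], [519.0, -317.0, 129.0], [476.0, -313.0, 101.0]], [[533.0, -322.0, 131.0], [529.0, -317.0, 128.0], [484.0, -314.0, 99.0]], [[537.0, -323.0, 128.0], [497.0, -319.0, 101.0], [495.0, -314.0, 100.0]], [[538.0, -323.0, 122.0], [505.0, -320.0, 100.0], [507.0, -314.0, 100.0]], [[539.0, -324.0, 115.0], [535.0, -319.0, 112.0], [522.0, -314.0, 103.0]], [[542.0, -324.0, 111.0], [535.0, -319.0, 106.0], [528.0, -314.0, 101.0]]]
```

View pics/b3.png

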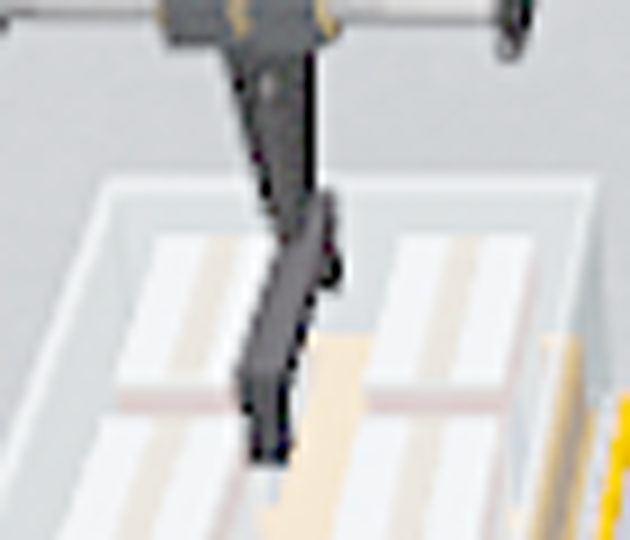

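```bash
python3 - <<'E'
from h import *
s=snap("scene")
st=arm.state();print(st["position"],st["joint_positions"],st["grip_width"])
f=lambda P:((proj(s,P)-[130,150])*[5,4]).round(0)
for z in (181,200,220,240): print(z,f([482.6-5,-315-31,z]),f([482.6+5,-315+31,z]))
t=snap("top");V=cloud(t);k=(V[...,0]>380)&(V[...,0]<600)&(abs(V[...,1]+314)<130)&(V[...,2]>140)
print(np.percentile(V[k],[5,50,95],axis=0).round())
E
```

```text
[ 483.63378709 -313.16220155  119.17926583] [-3.82626809e+01  5.24941174e-01  1.07580910e+02  1.87750015e-03
  7.19010092e+01  6.16067291e+01] 0.3344435334257622
181 [246. 125.] [359. 125.]
200 [242. 101.] [356. 101.]
220 [238.  76.] [353.  76.]
240 [233.  50.] [349.  50.]
[[ 389. -339.  274.]
 [ 452. -266.  483.]
 [ 521. -194.  531.]]
```

```bash
python3 -m creep '0 0 -20 0;0 0 -20 0;0 0 -20 0;0 0 0 0;0 0 0 0' -0.3; python3 - <<'E'
from h import *
s=snap("scene");st=arm.state();print(st["position"],st["grip_width"])
p=s["pixels"][130:200,150:230].astype(float)
W=cloud(s);V=W[130:200,150:230]
p=(255*(p/255)**.4).clip(0,255).astype(np.uint8)
cv2.imwrite("pics/b4.png",cv2.resize(p,None,fx=9,fy=8,interpolation=2)[:,:,::-1])
k=(V[...,2]>145)&(V[...,2]<230)&(abs(V[...,0]-490)<60)&(abs(V[...,1]+314)<80)
Q=V[k]
for z in range(150,230,8):
    q=Q[(Q[:,2]>=z)&(Q[:,2]<z+8)]
    if len(q): 
        for sg in(q[q[:,1]<-314],q[q[:,1]>=-314]):
            if len(sg):print(z,len(sg),sg.min(0).round(),sg.max(0).round())
E
```

```text
clock: 4.25
position: [483.7, -313.2, 179.0]
eef_rot: [[0.985, -0.171, 0.0], [-0.171, -0.985, -0.0], [0.0, 0.0, -1.0]]
wrist_force: [-0.5, -0.8, -1.0]
grip_width: 35.2
[ 483.20351193 -312.84377439  178.02855958] 38.73431301601969
214 9 [ 478. -337.  215.] [ 493. -331.  222.]
214 5 [ 480. -297.  215.] [ 499. -291.  217.]
222 12 [ 476. -339.  223.] [ 496. -330.  230.]
222 11 [ 487. -299.  223.] [ 505. -290.  229.]
```

View pics/b4.png

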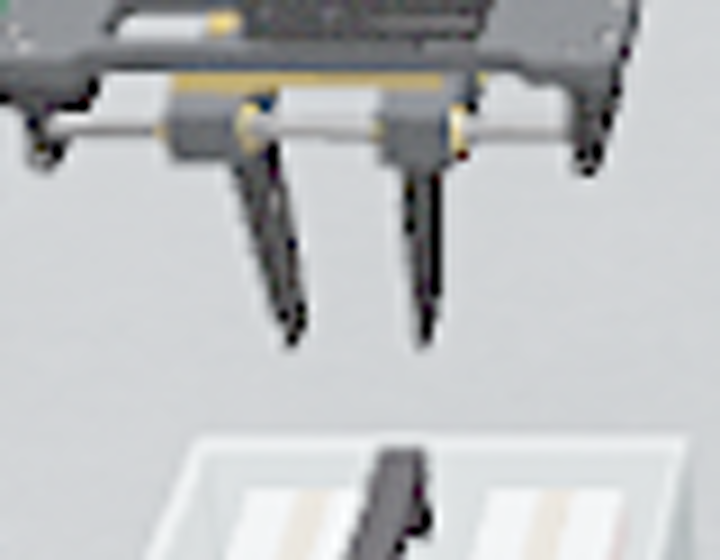

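```bash
python3 - <<'E'
from h import *
s=snap("scene");print(arm.state()["position"][2])
W=cloud(s)
for n,(u0,u1,v0,v1) in dict(footL=(150,162,138,154),footR=(208,222,140,155),carrL=(168,186,138,152),carrR=(192,203,140,152),tipL=(180,185,160,178),tipR=(194,200,160,178)).items():
    Q=W[v0:v1,u0:u1].reshape(-1,3);Q=Q[(Q[:,2]>180)&(abs(Q[:,0]-490)<80)];print(n,len(Q),Q.min(0).round(),Q.max(0).round())
E
```

```text
177.5014994306913
footL 123 [ 440. -404.  291.] [ 509. -375.  331.]
footR 80 [ 483. -258.  290.] [ 538. -231.  327.]
carrL 201 [ 468. -361.  273.] [ 521. -314.  328.]
carrR 120 [ 493. -299.  278.] [ 530. -272.  320.]
tipL 42 [ 467. -339.  213.] [ 497. -332.  255.]
tipR 51 [ 480. -296.  214.] [ 505. -285.  257.]
```

The tips, measured in the scene view around (183,173) and (197,173), are about 35 mm higher than the reported TCP. The body-to-tip distance matches the data sheet, so the reported z is about 35 mm low. I'll allow for that and look again before closing.

```bash
python3 -m creep '0 0 20 0;0 0 20 0;0 0 20 0;0 0 15 0;0 0 10 0' -0.3;python3 -m creep '0 0 8 0;0 0 5 0;0 0 3 0;0 0 0 0;0 0 0 0' -0.3; python3 - <<'E'
from h import *
s=snap("scene");print(arm.state()["position"],arm.state()["wrist_force"])
p=s["pixels"][150:220,150:230].astype(float)
p=(255*(p/255)**.4).clip(0,255).astype(np.uint8)
cv2.imwrite("pics/b5.png",cv2.resize(p,None,fx=9,fy=8,interpolation=2)[:,:,::-1])
E
```

```text
clock: 4.85
position: [482.5, -312.3, 91.5]
eef_rot: [[0.985, -0.171, -0.003], [-0.171, -0.985, 0.002], [-0.003, -0.002, -1.0]]
wrist_force: [-0.8, 0.1, -0.1]
grip_width: 61.6
clock: 5.35
position: [484.1, -313.5, 78.9]
eef_rot: [[0.985, -0.171, 0.001], [-0.171, -0.985, -0.001], [0.001, 0.001, -1.0]]
wrist_force: [0.2, 0.8, 0.1]
grip_width: 62.0
[ 484.11487757 -313.54483507   79.0284585 ] [-0.07933396 -0.49449343  0.16707663]
```

View pics/b5.png

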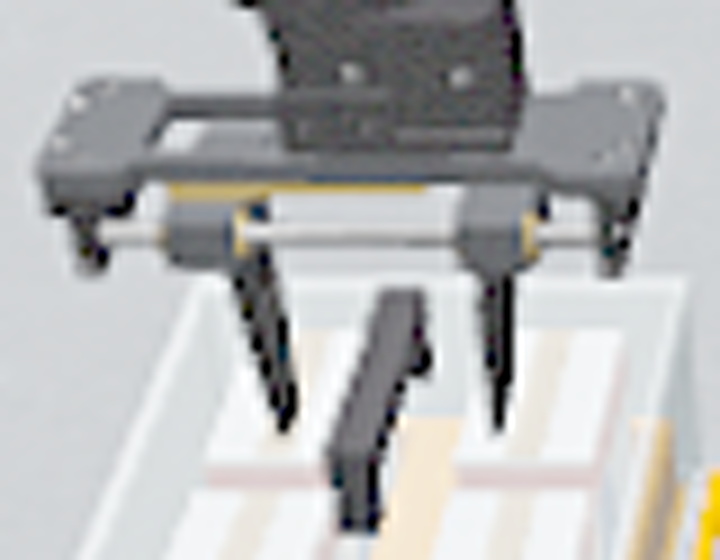

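```bash
python3 -m creep '0 0 3 0;0 0 2 0;0 0 0 0;0 0 0 0;0 0 0 0' 1 40;python3 -m creep '0 0 0 0;0 0 0 0;0 0 0 0;0 0 0 0;0 0 0 0' 1 40; python3 plan.py 483 -314 74 -10
```

```text
clock: 5.9
position: [483.7, -313.2, 73.3]
eef_rot: [[0.985, -0.171, 0.0], [-0.171, -0.985, -0.0], [0.0, 0.0, -1.0]]
wrist_force: [0.3, 0.4, -0.2]
grip_width: 27.4
clock: 6.4
position: [483.7, -313.4, 73.4]
eef_rot: [[0.985, -0.171, 0.0], [-0.171, -0.985, -0.0], [0.0, 0.0, -1.0]]
wrist_force: [0.6, -1.8, 0.6]
grip_width: 15.7
t 6.40 at [ 483.7 -313.4   73.4] yaw -9.87 F [ 0.6 -1.8  0.6] w 15.7 tilt [ 0. -0.]
world d [-0.7 -0.6  0.6] total turn 0.002
tool total [-0.6  0.7 -0.6]
```

The bar is gripped at width 15.7 mm, and the seated reference is (483.7,-313.4,73.4), yaw -9.87. Now I'll lift it straight up.

```bash
python3 -m creep '0 0 -3 0;0 0 -6 0;0 0 -10 0;0 0 -15 0;0 0 -15 0';python3 -m creep '0 0 -18 0;0 0 -22 0;0 0 -25 0;0 0 -25 0;0 0 -20 0';python3 -m creep '0 0 -6 0;0 0 0 0;0 0 0 0;0 0 0 0;0 0 0 0'; python3 plan.py 491.5 337 240 9.5 25
python3 - <<'E'
from h import *
s=snap("scene");cv2.imwrite("pics/d1.png",s["pixels"][:,:,::-1])
s=snap("top");cv2.imwrite("pics/d2.png",s["pixels"][:,:,::-1])
E
```

```text
clock: 6.9
position: [483.9, -313.0, 123.8]
eef_rot: [[0.985, -0.171, 0.001], [-0.171, -0.985, 0.0], [0.001, -0.001, -1.0]]
wrist_force: [0.9, 0.4, -2.5]
grip_width: 15.7
clock: 7.4
position: [484.4, -313.3, 236.0]
eef_rot: [[0.985, -0.171, 0.003], [-0.171, -0.985, -0.002], [0.003, 0.001, -1.0]]
wrist_force: [-0.1, -1.3, -2.4]
grip_width: 16.0
clock: 7.9
position: [483.1, -312.7, 236.7]
eef_rot: [[0.985, -0.171, -0.002], [-0.171, -0.985, 0.002], [-0.002, -0.001, -1.0]]
wrist_force: [0.1, -0.8, -2.3]
grip_width: 16.0
t 7.90 at [ 483.1 -312.7  236.7] yaw -9.87 F [ 0.1 -0.8 -2.3] w 16.0 tilt [-0.002  0.002]
world d [  8.4 649.7   3.3] total turn -0.338
-4.1 -25.7 -0.1 -0.014
-3.8 -25.7 -0.1 -0.014
-3.4 -25.8 -0.1 -0.014
-3.1 -25.8 -0.1 -0.014
-2.7 -25.8 -0.1 -0.014
-2.4 -25.9 -0.1 -0.014
-2.0 -25.9 -0.1 -0.014
-1.7 -25.9 -0.1 -0.014
-1.3 -26.0 -0.1 -0.014
-1.0 -26.0 -0.1 -0.014
-0.6 -26.0 -0.1 -0.014
-0.3 -26.0 -0.1 -0.014
0.1 -26.0 -0.1 -0.014
0.4 -26.0 -0.1 -0.014
0.8 -26.0 -0.1 -0.014
1.1 -26.0 -0.1 -0.014
1.5 -25.9 -0.1 -0.014
1.8 -25.9 -0.1 -0.014
2.2 -25.9 -0.1 -0.014
2.5 -25.9 -0.1 -0.014
2.9 -25.8 -0.1 -0.014
3.2 -25.8 -0.1 -0.014
3.6 -25.7 -0.1 -0.014
3.9 -25.7 -0.1 -0.014
4.3 -25.6 -0.1 -0.014
```

View pics/d1.png

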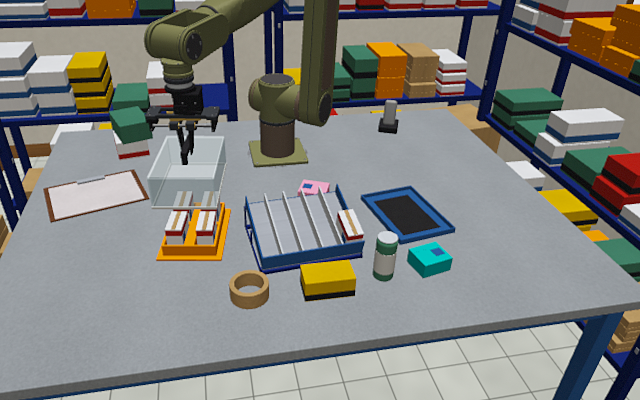

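View pics/d2.png

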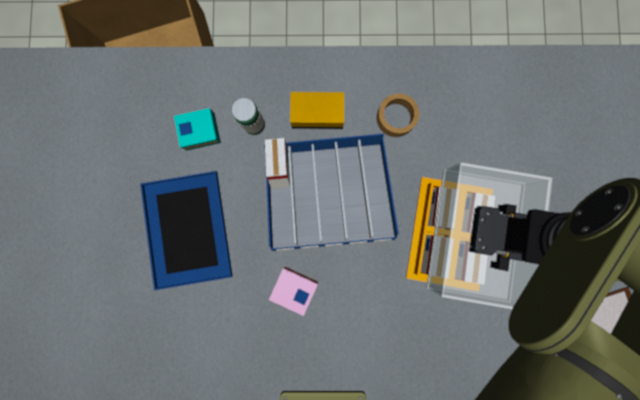

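The cover is clear of the cartons, and its lower edge is now about 169 mm up. Carry it over the rack to the stand.

```bash
python3 -m creep '-2 -12 0 -0.013;-3.5 -20 0 -0.013;-3.4 -25.8 0 -0.013;-3 -25.8 0 -0.013;-2.7 -25.8 0 -0.013';python3 -m creep '-2.4 -26 0 -0.013;-2 -26 0 -0.013;-1.7 -26 0 -0.013;-1.3 -26 0 -0.013;-1 -26 0 -0.013';python3 -m creep '-0.6 -26 0 -0.013;-0.3 -26 0 -0.013;0 -26 0 -0.013;0.4 -26 0 -0.013;0.8 -26 0 -0.013';python3 -m creep '1 -26 0 -0.013;1.5 -26 0 -0.013;1.8 -26 0 -0.013;2.2 -26 0 -0.013;2.5 -26 0 -0.013'; python3 plan.py 491.5 337 240 9.5 6
```

```text
clock: 8.5
position: [484.5, -200.2, 238.3]
eef_rot: [[0.994, -0.105, 0.0], [-0.105, -0.994, 0.001], [0.0, -0.001, -1.0]]
wrist_force: [-0.3, 0.1, -3.7]
grip_width: 15.5
clock: 9.0
position: [486.2, -70.0, 238.4]
eef_rot: [[0.999, -0.04, 0.0], [-0.04, -0.999, 0.001], [0.0, -0.001, -1.0]]
wrist_force: [0.7, -0.2, -3.5]
grip_width: 15.8
clock: 9.5
position: [488.3, 59.8, 238.4]
eef_rot: [[1.0, 0.025, 0.0], [0.025, -1.0, 0.001], [0.0, -0.001, -1.0]]
wrist_force: [-0.5, -1.2, -3.2]
grip_width: 15.7
clock: 10.0
position: [490.6, 190.0, 238.4]
eef_rot: [[0.996, 0.09, 0.0], [0.09, -0.996, 0.001], [0.0, -0.001, -1.0]]
wrist_force: [0.1, -0.5, -3.6]
grip_width: 15.9
t 10.00 at [490.6 190.  238.4] yaw 5.16 F [ 0.1 -0.5 -3.6] w 15.9 tilt [0.    0.001]
world d [  0.9 147.    1.6] total turn -0.076
2.4 -24.4 -0.3 -0.013
2.7 -24.4 -0.3 -0.013
3.0 -24.3 -0.3 -0.013
3.3 -24.3 -0.3 -0.013
3.6 -24.2 -0.3 -0.013
3.9 -24.2 -0.3 -0.013
```

```bash
python3 -m creep '2.4 -26 0 -0.015;2.7 -26 0 -0.015;3 -26 0 -0.015;3.3 -25 0 -0.015;3.6 -24 0 -0.015';python3 -m creep '3.5 -19 0 0;0 0 0 0;0 0 40 0;0 0 40 0;0 0 20 0';python3 -m creep '0 0 0 0;0 0 0 0;0 0 0 0;0 0 0 0;0 0 0 0'; python3 plan.py 491.5 337 74 9.5
python3 - <<'E'
from h import *
s=snap("scene");cv2.imwrite("pics/e1.png",cv2.resize(s["pixels"][120:260,320:480],None,fx=5,fy=4,interpolation=3)[:,:,::-1])
s=snap("top");cv2.imwrite("pics/e2.png",cv2.resize(s["pixels"][150:310,110:270],None,fx=5,fy=3.7,interpolation=3)[:,:,::-1])
E
```

```text
clock: 10.5
position: [490.3, 317.8, 238.4]
eef_rot: [[0.986, 0.165, -0.0], [0.165, -0.986, 0.001], [-0.0, -0.001, -1.0]]
wrist_force: [-0.3, 0.1, -3.0]
grip_width: 15.7
clock: 11.0
position: [489.8, 333.4, 134.1]
eef_rot: [[0.987, 0.162, -0.005], [0.162, -0.987, -0.003], [-0.006, 0.002, -1.0]]
wrist_force: [-0.6, -0.9, -4.6]
grip_width: 15.6
clock: 11.5
position: [493.2, 335.5, 140.1]
eef_rot: [[0.987, 0.162, 0.002], [0.162, -0.987, 0.001], [0.003, -0.001, -1.0]]
wrist_force: [0.6, 0.3, -3.1]
grip_width: 15.5
t 11.50 at [493.2 335.5 140.1] yaw 9.32 F [ 0.6  0.3 -3.1] w 15.5 tilt [0.002 0.001]
world d [ -1.7   1.5 -66.1] total turn -0.003
tool total [-1.6 -1.7 66.1]
```

View pics/e1.png

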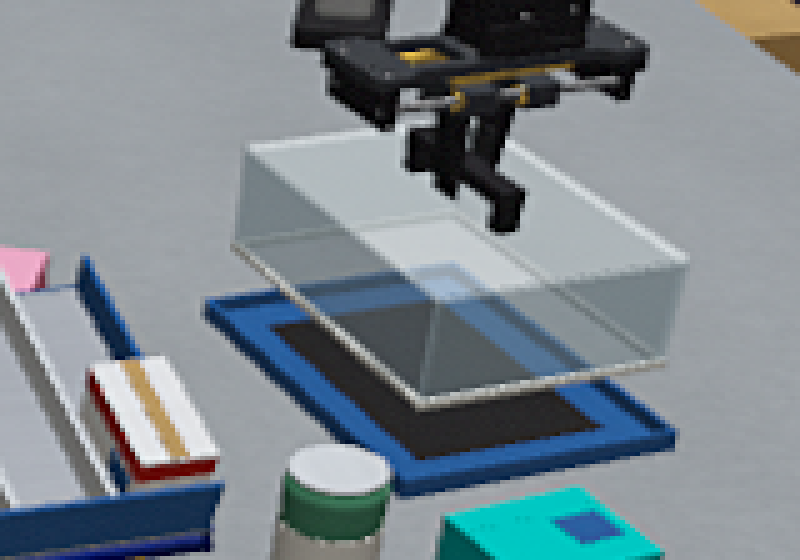

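View pics/e2.png

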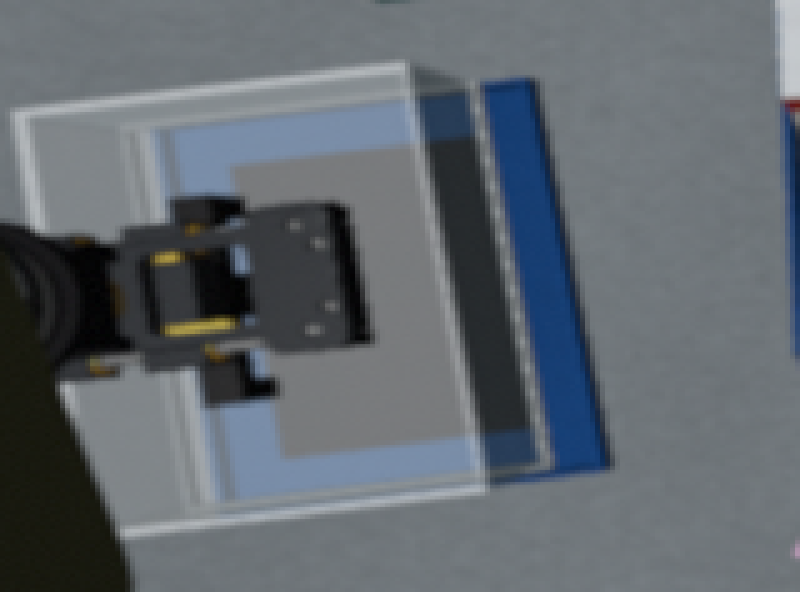

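```bash
python3 - <<'E'
from h import *
s=snap("top");z=72.7
C=np.array([onz(s,110+u/5,150+v/3.7,z)[:2] for u,v in((475,85),(548,470),(215,505),(125,130))]);print(C.round(1),C.mean(0))
print(np.linalg.norm(C-np.roll(C,1,0),axis=1))
C=np.array([onz(s,110+u/5,150+v/3.7,z+94)[:2] for u,v in((407,65),(487,490),(120,535),(15,112))]);print(C.round(1),C.mean(0));print(np.linalg.norm(C-np.roll(C,1,0),axis=1))
E
```

```text
[[624.  272.8]
 [384.1 233.7]
 [363.1 385.6]
 [595.9 436. ]] [491.77483407 332.02354516]
[165.56003843 243.02951728 153.36854805 238.16198917]
[[622.5 270.3]
 [387.3 231.6]
 [363.3 379.9]
 [596.4 432.8]] [492.38636267 328.65419108]
[164.58246579 238.36242367 150.28284759 239.02472768]
```

```bash
python3 -m creep '-1 -1.5 15 -0.003;0 0 15 0;0 0 15 0;0 0 8 0;0 0 5 0';python3 -m creep '0 0 3 0;0 0 2 0;0 0 2 0;0 0 0 0;0 0 0 0';python3 -m creep '0 0 1 0;0 0 1 0;0 0 0 0;0 0 0 0;0 0 0 0'; python3 plan.py 491.5 337 72.4 9.5
```

```text
clock: 12.15
position: [490.1, 335.7, 77.9]
eef_rot: [[0.986, 0.165, -0.003], [0.165, -0.986, -0.002], [-0.003, 0.001, -1.0]]
wrist_force: [0.1, -0.3, -2.9]
grip_width: 15.9
clock: 12.65
position: [491.4, 336.4, 73.7]
eef_rot: [[0.986, 0.165, 0.001], [0.165, -0.986, 0.0], [0.001, -0.0, -1.0]]
wrist_force: [0.1, 0.2, -3.6]
grip_width: 15.5
clock: 13.15
position: [491.5, 336.5, 72.4]
eef_rot: [[0.986, 0.165, 0.001], [0.165, -0.986, 0.0], [0.001, -0.0, -1.0]]
wrist_force: [-2.8, -1.3, 4.8]
grip_width: 15.6
t 13.15 at [491.5 336.5  72.4] yaw 9.50 F [-2.8 -1.3  4.8] w 15.6 tilt [0.001 0.   ]
world d [0.  0.5 0. ] total turn 0.000
tool total [ 0.1 -0.4 -0. ]
```

The cover has landed: the wrist force flipped at z 72.4. I'll release, rise and look.

```bash
python3 -m creep '0 0 0 0;0 0 0 0;0 0 0 0;0 0 0 0;0 0 0 0' -0.3;python3 -m creep '0 0 0 0;0 0 0 0;0 0 -10 0;0 0 -20 0;0 0 -30 0';python3 -m creep '0 0 -30 0;0 0 -30 0;0 0 -30 0;0 0 -20 0;0 0 0 0'; 
python3 - <<'E'
from h import *
s=snap("scene");cv2.imwrite("pics/f1.png",cv2.resize(s["pixels"][120:260,320:480],None,fx=5,fy=4,interpolation=3)[:,:,::-1])
p=s["pixels"];print(arm.state()["position"],arm.state()["wrist_force"])
s=snap("top");cv2.imwrite("pics/f2.png",s["pixels"][:,:,::-1])
cv2.imwrite("pics/f3.png",cv2.resize(s["pixels"][165:295,395:505],None,fx=6,fy=4.5,interpolation=3)[:,:,::-1])
E
```

```text
clock: 13.65
position: [491.1, 336.3, 71.0]
eef_rot: [[0.986, 0.165, -0.0], [0.165, -0.986, -0.0], [-0.0, 0.0, -1.0]]
wrist_force: [0.1, 0.6, 0.4]
grip_width: 50.3
clock: 14.15
position: [489.9, 335.6, 130.5]
eef_rot: [[0.986, 0.165, -0.003], [0.165, -0.986, -0.002], [-0.004, 0.001, -1.0]]
wrist_force: [1.2, 0.0, -0.3]
grip_width: 61.6
clock: 14.65
position: [493.1, 337.4, 246.6]
eef_rot: [[0.986, 0.165, 0.007], [0.165, -0.986, 0.004], [0.008, -0.003, -1.0]]
wrist_force: [0.1, 0.3, 0.5]
grip_width: 61.6
[492.09144138 336.82956826 243.77744158] [ 0.14100019 -0.59368324  0.27120638]
```

View pics/f1.png

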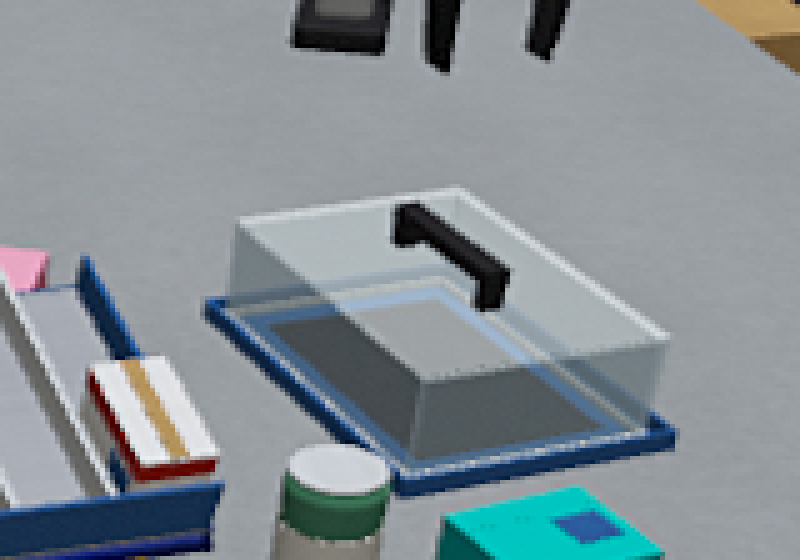

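View pics/f3.png

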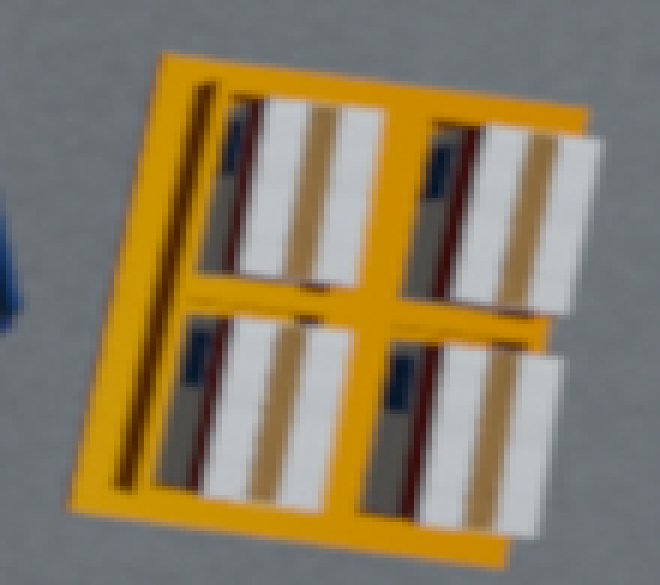

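The cover is down in the stand; its lower edge sits inside the blue rim, at crop (410,470) and (645,430). All four cartons stand in their pockets. Measure their tops at z = 86.

```bash
cat > cart.py <<'E'
from h import *
def cartons(s,box=(165,295,395,505)):
    W=cloud(s);v0,v1,u0,u1=box;m=np.zeros((400,640),np.uint8)
    m[v0:v1,u0:u1]=((W[v0:v1,u0:u1,2]>78)&(W[v0:v1,u0:u1,2]<98))
    p=s["pixels"].astype(int);hsv=cv2.cvtColor(s["pixels"],cv2.COLOR_RGB2HSV)
    top=m&(((hsv[...,2]>150)&(hsv[...,1]<40))|((hsv[...,0]>8)&(hsv[...,0]<25)&(hsv[...,1]>60)&(hsv[...,1]<190)))
    n,l,st,_=cv2.connectedComponentsWithStats(top.astype(np.uint8))
    for i in range(1,n):
        if st[i,4]<200: continue
        v,u=np.nonzero(l==i)
        c=max(cv2.findContours((l==i).astype(np.uint8),0,cv2.CHAIN_APPROX_NONE)[0],key=len)[:,0]
        P=np.array([onz(s,a,b,86)[:2] for a,b in zip(u,v)])
        r=rect(P);print(i,st[i,4],"px",(u.mean().round(),v.mean().round()),"mean",P.mean(0).round(1),"rect",np.round(r[0],1),np.round(r[1],1),round(r[2],1),"z",np.median(W[l==i][:,2]).round(1))
if __name__=="__main__":
    cartons(snap("top"))
    a=np.radians(-9.9);c=np.array([483.7,-313.6])
    for x in(-56,56):
        for y in(-41,41): print("pocket",x,y,(c+[x*np.cos(a)-y*np.sin(a),x*np.sin(a)+y*np.cos(a)]).round(1))
E
python3 cart.py
```

```text
2 725 px (np.float64(446.0), np.float64(208.0)) mean [ 540.8 -283.6] rect [ 540.7 -283.8] [43.3 90.2] 81.3 z 85.8
3 729 px (np.float64(482.0), np.float64(214.0)) mean [ 526.8 -365. ] rect [ 526.6 -365.1] [44.7 90.5] 80.7 z 85.9
4 746 px (np.float64(440.0), np.float64(257.0)) mean [ 430.1 -267.5] rect [ 430.  -267.3] [46.2 90.1] 78.7 z 85.6
5 760 px (np.float64(476.0), np.float64(263.0)) mean [ 416.6 -347.4] rect [ 417.  -345.8] [46.7 89.9] 81.4 z 85.7
pocket -56 -41 [ 421.5 -344.4]
pocket -56 41 [ 435.6 -263.6]
pocket 56 -41 [ 531.8 -363.6]
pocket 56 41 [ 545.9 -282.8]
```

```bash
python3 plan.py 540.8 -283.7 150 -9.9 25 | awk 'NR<=3||NR%5==0'
```

```text
t 14.80 at [490.6 336.  240.1] yaw 9.50 F [-0.2  0.7 -0.2] w 61.5 tilt [-0.001 -0.001]
world d [  50.2 -619.7  -90.1] total turn 0.339
-2.1 24.8 3.6 0.014
-1.4 24.8 3.6 0.014
0.2 24.9 3.6 0.014
1.9 24.8 3.6 0.014
3.6 24.6 3.6 0.014
5.3 24.3 3.6 0.014
```

```bash
python3 -m creep '-3 41 0 0.0226;-2.5 41 0 0.0226;-1.5 41 0 0.0226;0 41 0 0.0226;1 41 0 0.0226';python3 -m creep '2 41 0 0.0226;3 41 0 0.0226;4 41 0 0.0226;5 41 0 0.0226;6 41 0 0.0226';python3 -m creep '6 41 0 0.0226;7 41 0 0.0226;8 41 10 0.0226;8 40 20 0.0226;9 40 30 0.0226';  python3 plan.py 540.8 -283.7 15 -9.9
```

```text
clock: 15.3
position: [508.7, 130.3, 238.9]
eef_rot: [[0.999, 0.052, -0.004], [0.052, -0.999, -0.001], [-0.004, 0.0, -1.0]]
wrist_force: [0.5, 0.3, 0.0]
grip_width: 61.8
clock: 15.8
position: [530.3, -74.5, 238.9]
eef_rot: [[0.998, -0.061, -0.003], [-0.061, -0.998, 0.001], [-0.003, -0.001, -1.0]]
wrist_force: [0.4, -0.1, -0.1]
grip_width: 61.7
clock: 16.3
position: [547.9, -280.2, 180.8]
eef_rot: [[0.985, -0.174, 0.001], [-0.174, -0.985, -0.0], [0.001, 0.0, -1.0]]
wrist_force: [1.2, -0.5, -0.3]
grip_width: 61.9
t 16.30 at [ 547.9 -280.2  180.8] yaw -9.99 F [ 1.2 -0.5 -0.3] w 61.9 tilt [ 0.001 -0.   ]
world d [  -7.1   -3.5 -165.8] total turn -0.002
tool total [ -6.5   4.7 165.8]
```

```bash
python3 -m creep '-3.5 2.5 20 0;-3 2 20 0;0 0 20 0;0 0 15 0;0 0 10 0';python3 -m creep '0 0 0 0;0 0 0 0;0 0 0 0;0 0 0 0;0 0 0 0'; python3 plan.py 540.8 -283.7 15 -9.9; python3 - <<'E'
from h import *
s=snap("scene");cv2.imwrite("pics/g1.png",cv2.resize(s["pixels"][140:270,130:270],None,fx=5,fy=4,interpolation=3)[:,:,::-1])
E
```

```text
clock: 16.8
position: [539.2, -280.6, 93.6]
eef_rot: [[0.985, -0.172, -0.004], [-0.172, -0.985, 0.002], [-0.004, -0.002, -1.0]]
wrist_force: [0.2, -0.1, -0.1]
grip_width: 62.0
clock: 17.3
position: [541.2, -281.8, 97.7]
eef_rot: [[0.985, -0.172, 0.001], [-0.172, -0.985, -0.001], [0.001, 0.001, -1.0]]
wrist_force: [-0.8, -0.4, -0.1]
grip_width: 61.9
t 17.30 at [ 541.2 -281.8   97.7] yaw -9.91 F [-0.8 -0.4 -0.1] w 61.9 tilt [ 0.001 -0.001]
world d [ -0.4  -1.9 -82.7] total turn -0.000
tool total [-0.2  1.8 82.7]
```

View pics/g1.png

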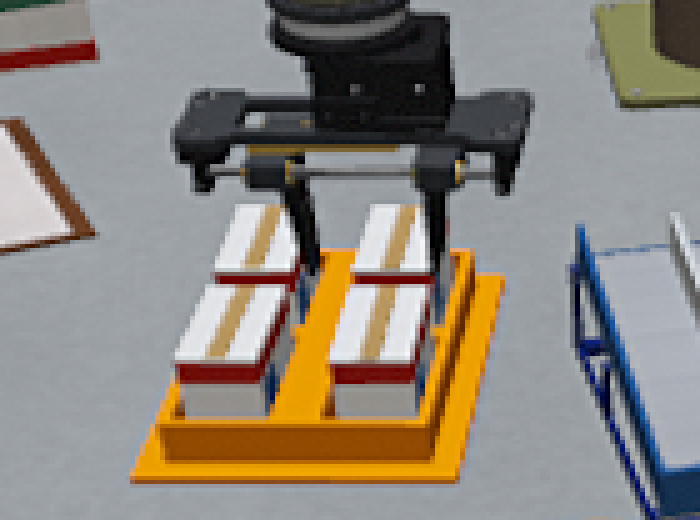

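```bash
python3 -m creep '0 1.8 18 0;0 0 18 0;0 0 18 0;0 0 12 0;0 0 8 0';python3 -m creep '0 0 5 0;0 0 3 0;0 0 0 0;0 0 0 0;0 0 0 0' 1 20;python3 -m creep '0 0 0 0;0 0 0 0;0 0 0 0;0 0 0 0;0 0 0 0'; python3 plan.py 540.8 -283.7 15 -9.9
```

```text
clock: 17.85
position: [540.0, -283.2, 21.7]
eef_rot: [[0.985, -0.172, -0.001], [-0.172, -0.985, 0.001], [-0.001, -0.0, -1.0]]
wrist_force: [-0.6, 0.0, 0.7]
grip_width: 61.8
clock: 18.35
position: [540.4, -283.4, 14.7]
eef_rot: [[0.985, -0.172, 0.0], [-0.172, -0.985, -0.0], [0.0, 0.0, -1.0]]
wrist_force: [0.2, -0.6, -2.8]
grip_width: 44.4
clock: 18.85
position: [540.4, -283.4, 14.8]
eef_rot: [[0.985, -0.172, 0.0], [-0.172, -0.985, -0.0], [0.0, 0.0, -1.0]]
wrist_force: [0.1, 0.3, -2.6]
grip_width: 44.0
t 18.85 at [ 540.4 -283.4   14.8] yaw -9.93 F [ 0.1  0.3 -2.6] w 44.0 tilt [ 0. -0.]
world d [ 0.4 -0.3  0.2] total turn -0.000
tool total [ 0.4  0.2 -0.2]
```

```bash
python3 -m creep '0 0 -5 0;0 0 -15 0;0 0 -30 0;0 0 -35 0;0 0 -35 0';python3 -m creep '0 0 -15 0;0 0 -10 0;0 0 0 0;0 0 0 0;0 0 0 0'; python3 plan.py 529.1 35.7 155 5.2 12
```

```text
clock: 19.35
position: [540.2, -283.2, 136.8]
eef_rot: [[0.985, -0.172, 0.0], [-0.172, -0.985, 0.0], [0.0, -0.0, -1.0]]
wrist_force: [-0.1, 0.0, -5.1]
grip_width: 44.1
clock: 19.85
position: [539.2, -282.6, 157.1]
eef_rot: [[0.985, -0.172, -0.004], [-0.172, -0.985, 0.002], [-0.004, -0.002, -1.0]]
wrist_force: [-0.5, -0.5, -4.8]
grip_width: 44.0
t 19.85 at [ 539.2 -282.6  157.1] yaw -9.92 F [-0.5 -0.5 -4.8] w 44.0 tilt [-0.004  0.002]
world d [-10.1 318.3  -2.1] total turn -0.264
-5.4 -26.0 0.2 -0.022
-4.8 -26.1 0.2 -0.022
-4.3 -26.2 0.2 -0.022
-3.7 -26.3 0.2 -0.022
-3.1 -26.4 0.2 -0.022
-2.5 -26.4 0.2 -0.022
-1.9 -26.5 0.2 -0.022
-1.3 -26.5 0.2 -0.022
-0.8 -26.5 0.2 -0.022
-0.2 -26.5 0.2 -0.022
0.4 -26.5 0.2 -0.022
1.0 -26.5 0.2 -0.022
```

```bash
python3 -m creep '-4 -15 0 -0.022;-5 -26 0 -0.022;-4.8 -28 0 -0.022;-4 -28 0 -0.022;-3.3 -28 0 -0.022';python3 -m creep '-2.6 -28 0 -0.022;-2 -28 0 -0.022;-1.4 -28 0 -0.022;-0.8 -28 0 -0.022;-0.2 -28 0 -0.022';python3 -m creep '0 -26 0 -0.022;1 -20 0 -0.022;0.5 -8 0 0;0 0 0 0;0 0 0 0'; python3 plan.py 529.1 35.7 86 5.2; python3 - <<'E'
from h import *
s=snap("scene");cv2.imwrite("pics/k1.png",cv2.resize(s["pixels"][130:270,230:380],None,fx=5,fy=4,interpolation=3)[:,:,::-1])
s=snap("top");cv2.imwrite("pics/k2.png",cv2.resize(s["pixels"][125:265,245:405],None,fx=5,fy=4,interpolation=3)[:,:,::-1])
E
```

```text
clock: 20.35
position: [534.0, -154.5, 158.5]
eef_rot: [[0.998, -0.062, -0.002], [-0.062, -0.998, 0.001], [-0.002, -0.001, -1.0]]
wrist_force: [0.8, 0.7, -3.2]
grip_width: 44.1
clock: 20.85
position: [529.5, -14.5, 158.6]
eef_rot: [[0.999, 0.049, -0.002], [0.049, -0.999, 0.001], [-0.002, -0.001, -1.0]]
wrist_force: [0.5, 0.3, -4.5]
grip_width: 44.0
clock: 21.35
position: [528.5, 37.2, 159.4]
eef_rot: [[0.996, 0.091, -0.001], [0.091, -0.996, -0.0], [-0.001, 0.0, -1.0]]
wrist_force: [0.4, 0.1, -3.3]
grip_width: 44.0
t 21.35 at [528.5  37.2 159.4] yaw 5.20 F [ 0.4  0.1 -3.3] w 44.0 tilt [-0.001 -0.   ]
world d [  0.6  -1.5 -73.4] total turn -0.000
tool total [ 0.5  1.5 73.4]
```

View pics/k1.png

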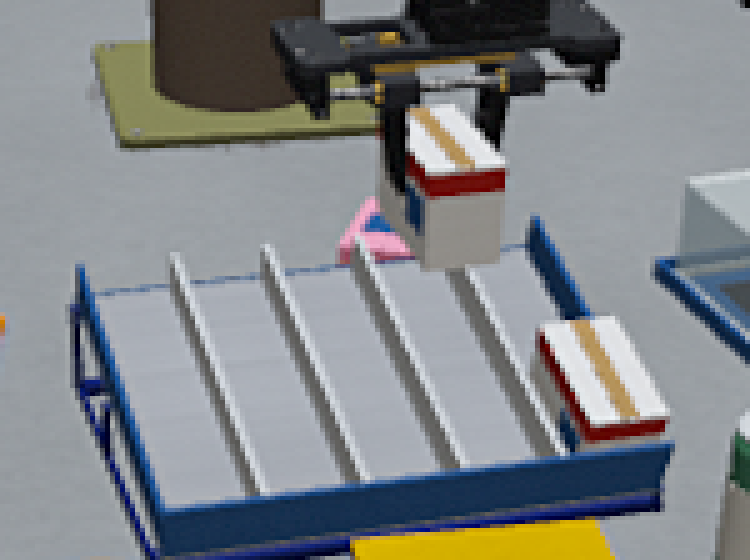

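View pics/k2.png

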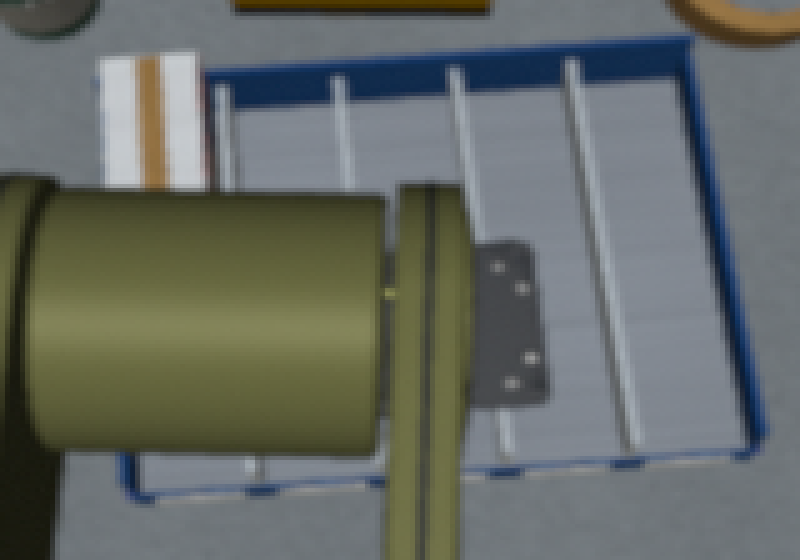

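```bash
cat > deck.py <<'E'
from h import *
a=np.radians(15);psi=np.radians(5.2);pt=np.array([590,-15,49.7])
X=np.array([np.cos(psi)*np.cos(a),np.sin(psi)*np.cos(a),-np.sin(a)]);Y=np.array([-np.sin(psi),np.cos(psi),0]);Z=np.cross(X,Y)
O=pt+102*X
Xh=np.array([np.cos(psi),np.sin(psi),0])
def tod(P): d=np.asarray(P)-O; return np.array([d@X,d@Y,d@Z])
def tow(x,y,z): return O+x*X+y*Y+z*Z
def onplane(s,u,v,n,q):
    c,d=ray(s,u,v);return c+d*(((q-c)@n)/(d@n))
E
python3 - <<'E'
from deck import *
s=snap("scene");st=arm.state();T=st["position"]
q=T+45*Xh
for u,v in((425,268),(500,262),(505,172),(410,182)):
    P=onplane(s,230+u/5,130+v/4,Xh,q);print(P.round(1),"yd",tod(P)[1].round(1))
# wall tops in scene: near (low) ends & high ends
for u,v in((470,275),(360,240),(560,450),(460,462),(355,478),(255,490),(268,247),(175,257)):
    P=onplane(s,230+u/5,130+v/4,Z,O+36*Z);print((u,v),tod(P).round(1))
E
```

```text
[575.4  21.2 151.2] yd 37.3
[571.4  65.3 149.1] yd 81.7
[571.4  64.8 221.7] yd 81.1
[576.4  10.6 221.7] yd 26.7
(470, 275) [-179.7   83.6   36. ]
(360, 240) [-226.4   28.9   36. ]
(560, 450) [-12.6  84.2  36. ]
(460, 462) [-13.8  26.9  36. ]
(355, 478) [-12.2 -32.9  36. ]
(255, 490) [-13.4 -87.9  36. ]
(268, 247) [-229.5  -26.9   36. ]
(175, 257) [-229.7  -83.    36. ]
```

The underside reads z 150, which confirms the 35 mm offset. In the deck frame the carton's y is about 58.5, against a lane centre of 56 between walls at 28 and 84. I'll shift it 2.5 mm and go down.

```bash
python3 -m creep '0.5 2.5 10 0;0 0 15 0;0 0 15 0;0 0 10 0;0 0 5 0';python3 -m creep '0 0 3 0;0 0 3 0;0 0 2 0;0 0 2 0;0 0 0 0'; python3 plan.py 529.1 35 86 5.2;python3 - <<'E'
from h import *
s=snap("scene");cv2.imwrite("pics/k3.png",cv2.resize(s["pixels"][150:260,240:370],None,fx=6,fy=5,interpolation=3)[:,:,::-1])
E
```

```text
clock: 22.0
position: [528.1, 35.1, 102.1]
eef_rot: [[0.996, 0.091, -0.004], [0.091, -0.996, 0.0], [-0.004, -0.0, -1.0]]
wrist_force: [0.1, -0.1, -3.8]
grip_width: 44.1
clock: 22.5
position: [529.6, 35.1, 94.8]
eef_rot: [[0.996, 0.091, 0.0], [0.091, -0.996, -0.0], [0.0, 0.0, -1.0]]
wrist_force: [-0.1, -0.1, -4.1]
grip_width: 44.0
t 22.50 at [529.6  35.1  94.8] yaw 5.20 F [-0.1 -0.1 -4.1] w 44.0 tilt [ 0. -0.]
world d [-0.5 -0.1 -8.8] total turn 0.000
tool total [-0.5  0.1  8.8]
```

View pics/k3.png

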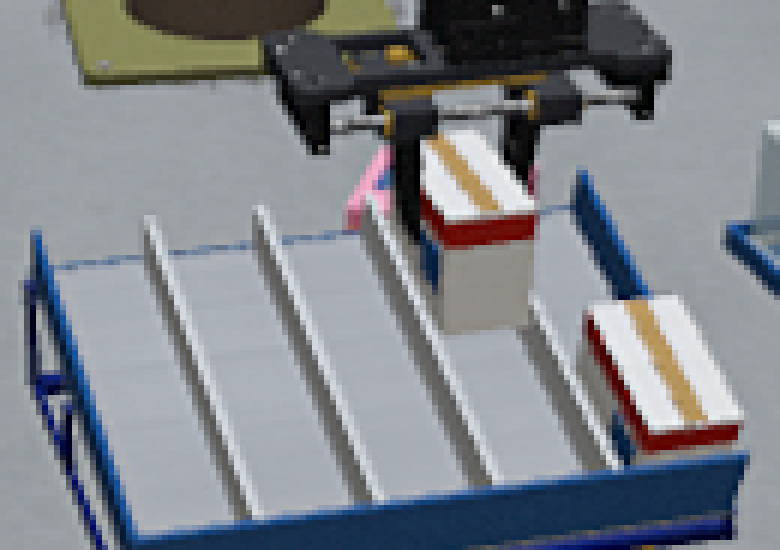

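```bash
python3 -m creep '0 0 2 0;0 0 2 0;0 0 2 0;0 0 0 0;0 0 0 0' - 8;python3 -m creep '0 0 2 0;0 0 2 0;0 0 1 0;0 0 0 0;0 0 0 0'; python3 plan.py 529.1 35 86 5.2
```

```text
clock: 23.05
position: [529.5, 35.1, 88.6]
eef_rot: [[0.996, 0.091, -0.0], [0.091, -0.996, -0.0], [-0.0, -0.0, -1.0]]
wrist_force: [-1.1, 0.3, -3.8]
grip_width: 44.2
clock: 23.55
position: [530.6, 34.8, 84.7]
eef_rot: [[0.996, 0.091, 0.002], [0.091, -0.996, -0.001], [0.002, 0.001, -1.0]]
wrist_force: [2.9, -1.9, -0.7]
grip_width: 44.1
t 23.55 at [530.6  34.8  84.7] yaw 5.21 F [ 2.9 -1.9 -0.7] w 44.1 tilt [ 0.002 -0.001]
world d [-1.5  0.2  1.3] total turn 0.000
tool total [-1.4 -0.3 -1.3]
```

```bash
python3 -m creep '0 0 2 0;0 0 2 0;0 0 2 0;0 0 2 0;0 0 0 0' - 4; python3 plan.py 529.1 35 86 5.2;python3 - <<'E'
from h import *
s=snap("scene");cv2.imwrite("pics/k4.png",cv2.resize(s["pixels"][150:260,240:370],None,fx=6,fy=5,interpolation=3)[:,:,::-1])
E
```

```text
clock: 24.05
position: [530.6, 35.0, 76.2]
eef_rot: [[0.996, 0.091, 0.003], [0.091, -0.996, -0.0], [0.002, 0.0, -1.0]]
wrist_force: [4.8, -1.7, 2.2]
grip_width: 44.3
t 24.05 at [530.6  35.   76.2] yaw 5.20 F [ 4.8 -1.7  2.2] w 44.3 tilt [ 0.003 -0.   ]
world d [-1.5  0.   9.8] total turn 0.000
tool total [-1.5 -0.2 -9.8]
```

View pics/k4.png

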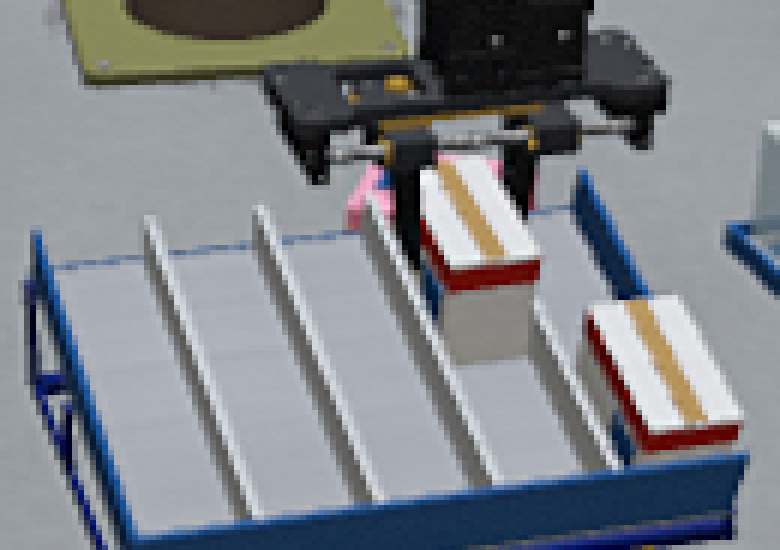

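The carton pivoted in the grip until it was nearly flat on the deck. Release, rise, and move uphill behind it with the fingers shut.

```bash
python3 -m creep '0 0 0 0;0 0 0 0;0 0 0 0;0 0 0 0;0 0 0 0' -0.3 20; python3 -m creep '0 0 -15 0;0 0 -25 0;0 0 -30 0;0 0 -20 0;0 0 0 0' -0.3;  python3 - <<'E'
from deck import *
for x in(-230,-100): print(x,tow(x,56,20/np.cos(a)).round(1))
print(tow(-228,56,0),tow(-228,0,0),tow(-228,-56,0),tow(-228,-112,0))
s=snap("scene");cv2.imwrite("pics/k5.png",cv2.resize(s["pixels"][150:260,240:370],None,fx=6,fy=5,interpolation=3)[:,:,::-1])
E
python3 plan.py 468 29 165 5.2
```

```text
clock: 24.6
position: [529.1, 35.2, 75.4]
eef_rot: [[0.996, 0.091, -0.001], [0.091, -0.996, 0.0], [-0.001, -0.0, -1.0]]
wrist_force: [0.5, -0.0, -0.5]
grip_width: 62.1
clock: 25.1
position: [532.3, 35.0, 171.0]
eef_rot: [[0.996, 0.091, 0.009], [0.091, -0.996, -0.0], [0.009, 0.001, -1.0]]
wrist_force: [0.4, -0.8, 0.0]
grip_width: 61.6
-230 [467.1  30.  102.8]
-100 [592.2  41.4  69.2]
[463.71881747  29.73893823  82.31119968] [468.79424196 -26.03058809  82.31119968] [473.86966645 -81.80011441  82.31119968] [ 478.94509094 -137.56964073   82.31119968]
t 25.15 at [531.   35.1 168.4] yaw 5.20 F [ 0.5 -0.8 -0.1] w 61.8 tilt [ 0.005 -0.   ]
world d [-63.   -6.1  -3.4] total turn 0.000
tool total [-63.3   0.3   3.1]
```

View pics/k5.png

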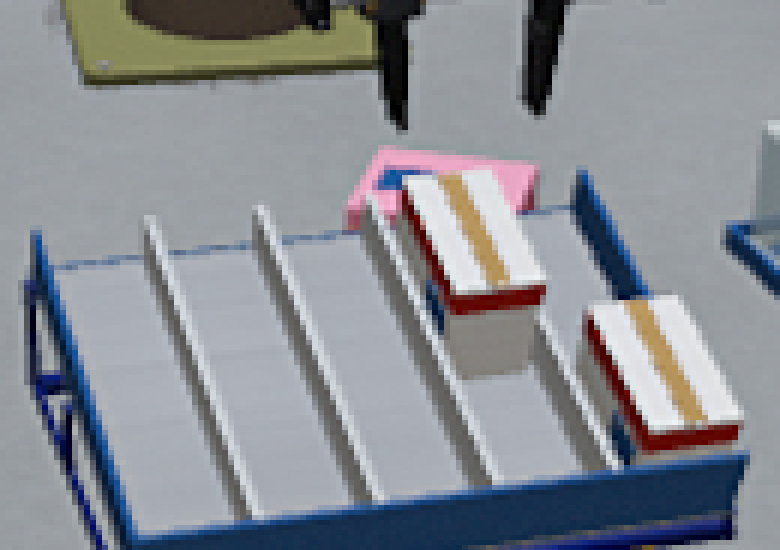

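```bash
python3 -m creep '-20 0 0 0;-25 0 0 0;-20 0 0 0;-5 0 0 0;0 0 0 0' 1 20; python3 -m creep '0 0 0 0;0 0 25 0;0 0 30 0;0 0 28 0;0 0 12 0';python3 -m creep '0 0 3 0;0 0 0 0;0 0 0 0;0 0 0 0;0 0 0 0'; python3 plan.py 460 29.5 67 5.2
```

```text
clock: 25.65
position: [459.1, 28.8, 164.8]
eef_rot: [[0.996, 0.091, -0.001], [0.091, -0.996, 0.0], [-0.001, -0.0, -1.0]]
wrist_force: [0.6, -0.7, -0.0]
grip_width: 26.8
clock: 26.15
position: [458.3, 28.9, 67.6]
eef_rot: [[0.996, 0.091, -0.005], [0.091, -0.996, 0.0], [-0.005, -0.001, -1.0]]
wrist_force: [-0.5, -0.3, 0.4]
grip_width: 0.3
clock: 26.65
position: [460.7, 28.7, 68.9]
eef_rot: [[0.996, 0.091, 0.002], [0.091, -0.996, -0.0], [0.002, 0.0, -1.0]]
wrist_force: [0.0, 0.4, -0.7]
grip_width: 0.4
t 26.65 at [460.7  28.7  68.9] yaw 5.20 F [ 0.   0.4 -0.7] w 0.4 tilt [ 0.002 -0.   ]
world d [-0.7  0.8 -1.9] total turn 0.000
tool total [-0.6 -0.8  1.9]
```

```bash
python3 -m creep '4 -0.5 1 0;6 0 1.6 0;8 0 2.1 0;8 0 2.1 0;8 0 2.1 0'; python3 -m creep '8 0 2.1 0;8 0 2.1 0;8 0 2.1 0;8 0 2.1 0;8 0 2.1 0';python3 -m creep '8 0 2.1 0;8 0 2.1 0;8 0 2.1 0;8 0 2.1 0;6 0 1.6 0'; python3 plan.py 592 41.4 34 5.2; python3 - <<'E'
from h import *
s=snap("scene");cv2.imwrite("pics/k6.png",cv2.resize(s["pixels"][150:260,240:370],None,fx=6,fy=5,interpolation=3)[:,:,::-1])
E
```

```text
clock: 27.15
position: [494.1, 32.4, 58.6]
eef_rot: [[0.996, 0.091, -0.001], [0.091, -0.996, -0.0], [-0.001, -0.0, -1.0]]
wrist_force: [-1.6, -0.3, 2.3]
grip_width: 0.4
clock: 27.65
position: [534.0, 36.0, 48.0]
eef_rot: [[0.996, 0.091, -0.0], [0.091, -0.996, 0.0], [-0.0, -0.0, -1.0]]
wrist_force: [-1.5, -0.3, 0.5]
grip_width: 0.6
clock: 28.15
position: [572.0, 39.5, 38.0]
eef_rot: [[0.996, 0.091, -0.0], [0.091, -0.996, 0.0], [-0.0, -0.0, -1.0]]
wrist_force: [-1.9, -0.3, 0.7]
grip_width: 0.0
t 28.15 at [572.   39.5  38. ] yaw 5.20 F [-1.9 -0.3  0.7] w 0.0 tilt [-0.  0.]
world d [20.   1.9 -4. ] total turn 0.000
tool total [20.1 -0.1  4. ]
```

View pics/k6.png

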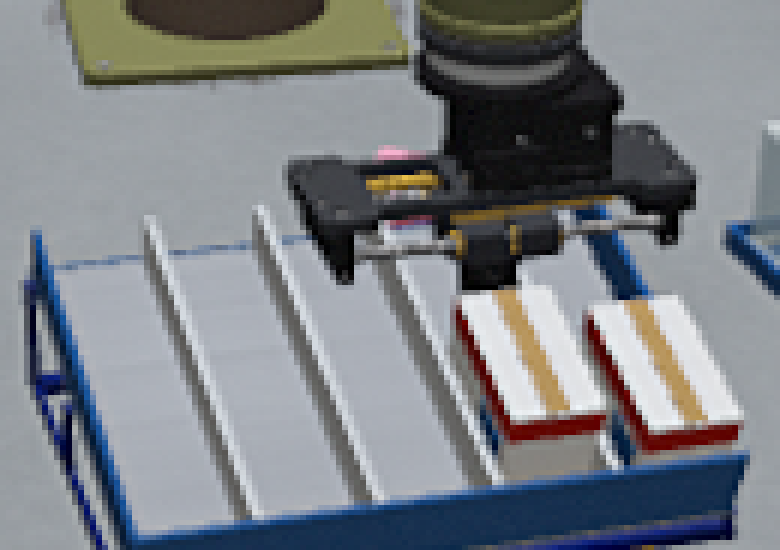

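The carton slid down upright, with about 20 mm to go. I'll finish slowly, watching the force.

```bash
python3 -m creep '5 0 1.3 0;5 0 1.3 0;4 0 1.1 0;3 0 0.8 0;0 0 0 0'; python3 -m creep '1.5 0 0.4 0;1.5 0 0.4 0;0 0 0 0;0 0 0 0;0 0 0 0'; python3 -m creep '1 0 0.3 0;1 0 0.3 0;0 0 0 0;0 0 0 0;0 0 0 0'; python3 plan.py 592 41.4 34 5.2
```

```text
clock: 28.7
position: [588.8, 41.0, 33.8]
eef_rot: [[0.996, 0.091, 0.001], [0.091, -0.996, 0.0], [0.001, 0.0, -1.0]]
wrist_force: [0.3, 0.3, -0.5]
grip_width: 0.5
clock: 29.2
position: [590.7, 41.2, 33.1]
eef_rot: [[0.996, 0.091, -0.001], [0.091, -0.996, -0.0], [-0.001, 0.0, -1.0]]
wrist_force: [-5.4, 0.4, 3.6]
grip_width: 0.6
clock: 29.7
position: [590.9, 41.2, 32.9]
eef_rot: [[0.996, 0.091, -0.006], [0.091, -0.996, -0.001], [-0.006, 0.0, -1.0]]
wrist_force: [-11.5, -0.9, 10.9]
grip_width: 0.3
t 29.70 at [590.9  41.2  32.9] yaw 5.22 F [-11.5  -0.9  10.9] w 0.3 tilt [-0.006 -0.001]
world d [1.1 0.2 1.1] total turn 0.000
tool total [ 1.1 -0.1 -1.1]
```

```bash
python3 -m creep '-6 0 -2 0;-15 0 -10 0;-10 0 -25 0;0 0 -35 0;0 0 -35 0' -0.3; python3 -m creep '0 20 -20 0.022;0 40 0 0.022;0 41 0 0.022;0 41 0 0.022;0 41 0 0.022';python3 plan.py 526.8 -365 160 -9.9 8
```

```text
clock: 30.2
position: [562.4, 38.7, 140.1]
eef_rot: [[0.996, 0.091, 0.002], [0.091, -0.996, 0.0], [0.002, -0.0, -1.0]]
wrist_force: [0.7, 0.8, 0.2]
grip_width: 34.7
clock: 30.7
position: [570.9, -145.9, 159.8]
eef_rot: [[1.0, -0.02, 0.003], [-0.02, -1.0, -0.001], [0.003, 0.001, -1.0]]
wrist_force: [0.9, -0.4, 0.1]
grip_width: 61.8
t 30.70 at [ 570.9 -145.9  159.8] yaw -1.14 F [ 0.9 -0.4  0.1] w 61.8 tilt [ 0.003 -0.001]
world d [-4.410e+01 -2.191e+02  2.000e-01] total turn 0.153
-5.0 27.5 -0.0 0.019
-4.4 27.6 -0.0 0.019
-3.9 27.7 -0.0 0.019
-3.4 27.7 -0.0 0.019
-2.8 27.8 -0.0 0.019
-2.3 27.8 -0.0 0.019
-1.8 27.9 -0.0 0.019
-1.3 27.9 -0.0 0.019
```

```bash
python3 -m creep '-6 36 0 0.025;-6 38 0 0.025;-5 38 0 0.025;-4 38 0 0.025;-3 37 0 0.025'; python3 -m creep '-1.5 33 0 0.028;0 0 20 0;0 0 20 0;0 0 10 0;0 0 0 0';python3 -m creep '0 0 0 0;0 0 0 0;0 0 0 0;0 0 0 0;0 0 0 0'; python3 plan.py 526.8 -365 15 -9.9; python3 - <<'E'
from h import *
s=snap("scene");cv2.imwrite("pics/m1.png",cv2.resize(s["pixels"][140:270,130:370],None,fx=3.3,fy=3.3,interpolation=3)[:,:,::-1])
E
```

```text
clock: 31.2
position: [533.3, -331.2, 159.6]
eef_rot: [[0.989, -0.145, 0.003], [-0.145, -0.989, -0.002], [0.003, 0.001, -1.0]]
wrist_force: [0.1, -0.4, -0.1]
grip_width: 61.6
clock: 31.7
position: [526.1, -360.9, 107.2]
eef_rot: [[0.985, -0.171, -0.002], [-0.171, -0.985, 0.002], [-0.002, -0.001, -1.0]]
wrist_force: [0.3, 1.4, 0.3]
grip_width: 62.0
clock: 32.2
position: [527.1, -361.7, 110.0]
eef_rot: [[0.985, -0.171, 0.001], [-0.171, -0.985, -0.001], [0.001, 0.0, -1.0]]
wrist_force: [0.4, -0.1, 0.3]
grip_width: 61.7
t 32.20 at [ 527.1 -361.7  110. ] yaw -9.86 F [ 0.4 -0.1  0.3] w 61.7 tilt [ 0.001 -0.001]
world d [ -0.3  -3.3 -95. ] total turn 0.001
tool total [ 0.2  3.3 95. ]
```

View pics/m1.png

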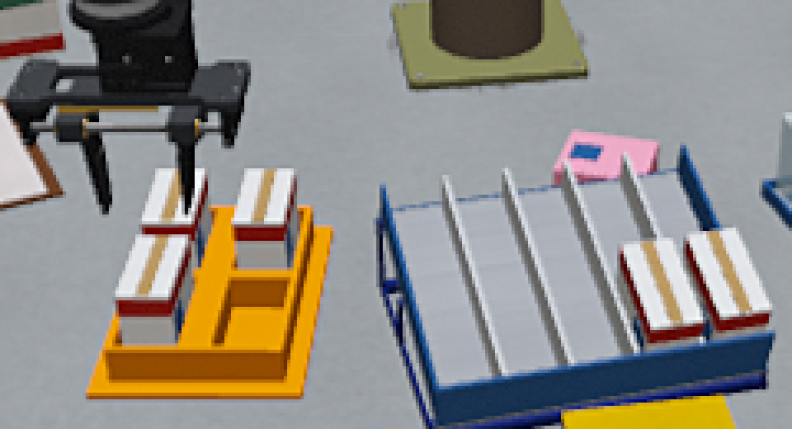

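The first carton is home beside the racked one, and three remain in the tray, apparently undisturbed. Pick up the second.

```bash
python3 -m creep '0 3.3 15 0;0 0 20 0;0 0 20 0;0 0 18 0;0 0 12 0';python3 -m creep '0 0 7 0;0 0 3 0;0 0 0 0;0 0 0 0;0 0 0 0' 1 20;python3 -m creep '0 0 0 0;0 0 0 0;0 0 0 0;0 0 0 0;0 0 0 0'; python3 plan.py 526.8 -365 15 -9.9
```

```text
clock: 32.75
position: [525.1, -364.1, 21.5]
eef_rot: [[0.985, -0.171, -0.003], [-0.171, -0.985, 0.002], [-0.003, -0.002, -1.0]]
wrist_force: [-0.2, -0.2, -0.6]
grip_width: 61.9
clock: 33.25
position: [526.5, -365.0, 14.9]
eef_rot: [[0.985, -0.171, 0.0], [-0.171, -0.985, -0.0], [0.001, 0.0, -1.0]]
wrist_force: [0.0, -0.1, -2.6]
grip_width: 43.7
clock: 33.75
position: [526.3, -364.8, 14.4]
eef_rot: [[0.985, -0.171, -0.0], [-0.171, -0.985, 0.0], [-0.0, -0.0, -1.0]]
wrist_force: [0.4, -1.1, -2.7]
grip_width: 44.2
t 33.75 at [ 526.3 -364.8   14.4] yaw -9.87 F [ 0.4 -1.1 -2.7] w 44.2 tilt [-0.  0.]
world d [ 0.5 -0.2  0.6] total turn 0.001
tool total [ 0.6  0.1 -0.6]
```

```bash
python3 -m creep '0 0 -5 0;0 0 -15 0;0 0 -30 0;0 0 -35 0;0 0 -35 0';python3 -m creep '0 0 -18 0;0 0 -7 0;0 0 0 0;0 0 0 0;0 0 0 0'; python3 plan.py 534.5 -21 155 5.2 13
```

```text
clock: 34.25
position: [526.3, -364.9, 136.9]
eef_rot: [[0.985, -0.171, 0.001], [-0.171, -0.985, -0.0], [0.001, 0.0, -1.0]]
wrist_force: [0.7, -0.8, -2.0]
grip_width: 44.1
clock: 34.75
position: [525.1, -363.9, 156.7]
eef_rot: [[0.985, -0.171, -0.003], [-0.171, -0.985, 0.003], [-0.004, -0.002, -1.0]]
wrist_force: [-0.6, 0.4, -3.4]
grip_width: 43.8
t 34.75 at [ 525.1 -363.9  156.7] yaw -9.87 F [-0.6  0.4 -3.4] w 43.8 tilt [-0.003  0.003]
world d [  9.4 342.9  -1.7] total turn -0.263
-3.8 -26.1 0.1 -0.020
-3.3 -26.2 0.1 -0.020
-2.8 -26.2 0.1 -0.020
-2.2 -26.3 0.1 -0.020
-1.7 -26.3 0.1 -0.020
-1.2 -26.4 0.1 -0.020
-0.6 -26.4 0.1 -0.020
-0.1 -26.4 0.1 -0.020
0.4 -26.4 0.1 -0.020
1.0 -26.4 0.1 -0.020
1.5 -26.3 0.1 -0.020
2.0 -26.3 0.1 -0.020
2.6 -26.3 0.1 -0.020
```

```bash
python3 -m creep '-3 -14 0 -0.02;-3.5 -24 0 -0.02;-3 -28 0 -0.02;-2.3 -30 0 -0.02;-1.8 -30 0 -0.02';python3 -m creep '-1.3 -30 0 -0.02;-0.6 -30 0 -0.02;0 -30 0 -0.02;0.5 -30 0 -0.02;1 -30 0 -0.02';python3 -m creep '1.5 -28 0 -0.02;2 -24 0 -0.02;2 -14 0 -0.023;0 0 0 0;0 0 0 0'; python3 plan.py 534.5 -21 95 5.2
```

```text
clock: 35.25
position: [528.0, -235.8, 158.4]
eef_rot: [[0.998, -0.071, -0.001], [-0.071, -0.998, 0.001], [-0.002, -0.001, -1.0]]
wrist_force: [1.0, 0.7, -3.1]
grip_width: 43.8
clock: 35.75
position: [532.1, -85.8, 158.5]
eef_rot: [[1.0, 0.03, -0.001], [0.03, -1.0, 0.001], [-0.001, -0.001, -1.0]]
wrist_force: [-0.6, -0.1, -2.2]
grip_width: 44.2
clock: 36.25
position: [535.4, -21.9, 159.1]
eef_rot: [[0.996, 0.091, -0.001], [0.091, -0.996, -0.0], [-0.001, 0.0, -1.0]]
wrist_force: [0.1, -0.4, -3.0]
grip_width: 44.5
t 36.25 at [535.4 -21.9 159.1] yaw 5.24 F [ 0.1 -0.4 -3. ] w 44.5 tilt [-0.001 -0.   ]
world d [ -0.9   0.9 -64.1] total turn 0.001
tool total [-0.8 -1.  64.1]
```

```bash
python3 -m creep '-0.8 -1 10 0;0 0 15 0;0 0 15 0;0 0 10 0;0 0 5 0'; python3 -m creep '0 0 0 0;0 0 0 0;0 0 0 0;0 0 0 0;0 0 0 0'; python3 plan.py 534.5 -21 86 5.2; python3 - <<'E'
from h import *
s=snap("scene");cv2.imwrite("pics/m3.png",cv2.resize(s["pixels"][150:260,240:370],None,fx=6,fy=5,interpolation=3)[:,:,::-1])
E
```

```text
clock: 36.75
position: [533.4, -21.0, 101.9]
eef_rot: [[0.996, 0.09, -0.004], [0.09, -0.996, 0.0], [-0.004, -0.001, -1.0]]
wrist_force: [-0.2, -0.5, -1.9]
grip_width: 44.1
clock: 37.25
position: [535.2, -20.9, 105.0]
eef_rot: [[0.996, 0.091, 0.001], [0.091, -0.996, -0.0], [0.001, 0.0, -1.0]]
wrist_force: [0.5, 0.4, -2.4]
grip_width: 43.9
t 37.25 at [535.2 -20.9 105. ] yaw 5.21 F [ 0.5  0.4 -2.4] w 43.9 tilt [ 0.001 -0.   ]
world d [ -0.7  -0.1 -19. ] total turn 0.000
tool total [-0.7  0.  19. ]
```

View pics/m3.png

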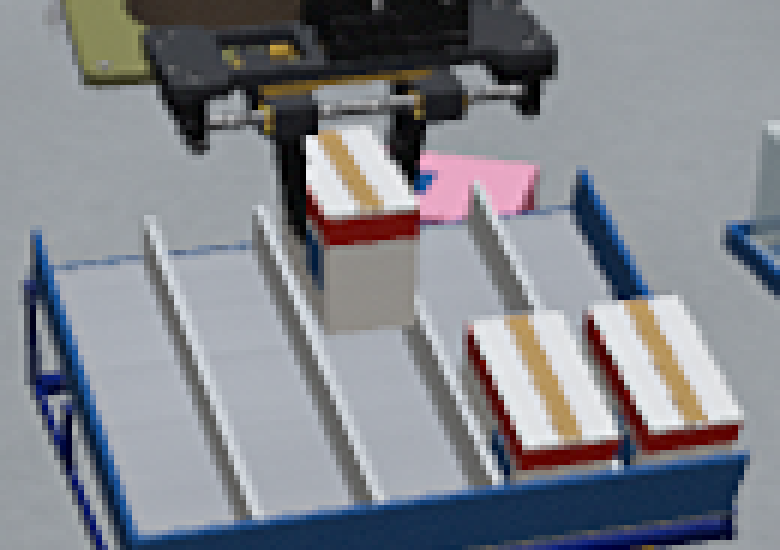

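```bash
python3 - <<'E'
from deck import *
s=snap("scene");T=arm.state()["position"];q=T+45*Xh
for u,v in((328,330),(415,326)):
    P=onplane(s,240+u/6,150+v/5,Xh,q);print(P.round(1),tod(P).round(1))
E
python3 -m creep '-0.5 0.5 5 0;0 0 4 0;0 0 4 0;0 0 2 0;0 0 0 0' - 8;python3 -m creep '0 0 2 0;0 0 2 0;0 0 1 0;0 0 0 0;0 0 0 0'; python3 plan.py 534.5 -21 86 5.2
```

```text
[581.7 -37.2  98. ] [-124.5  -21.4   44. ]
[577.8   5.4  93.2] [-123.2   21.4   39.4]
clock: 37.85
position: [533.9, -21.4, 88.7]
eef_rot: [[0.996, 0.091, -0.001], [0.091, -0.996, 0.0], [-0.001, -0.0, -1.0]]
wrist_force: [-0.2, 0.3, -2.2]
grip_width: 43.6
clock: 38.35
position: [534.7, -21.3, 84.8]
eef_rot: [[0.996, 0.091, 0.001], [0.091, -0.996, 0.0], [0.001, -0.0, -1.0]]
wrist_force: [0.3, 1.4, -0.5]
grip_width: 43.5
t 38.35 at [534.7 -21.3  84.8] yaw 5.20 F [ 0.3  1.4 -0.5] w 43.5 tilt [0.001 0.   ]
world d [-0.2  0.3  1.2] total turn -0.000
tool total [-0.2 -0.4 -1.2]
```

The carton is centred in the lane (-21.4 to +21.4). Press it flat, release, rise, and move behind it.

```bash
python3 -m creep '0 0 2 0;0 0 2 0;0 0 2 0;0 0 2 0;0 0 0 0' - 4;python3 -m creep '0 0 0 0;0 0 0 0;0 0 0 0;0 0 0 0;0 0 0 0' -0.3 20; python3 -m creep '0 0 -15 0;0 0 -25 0;0 0 -30 0;0 0 -20 0;0 0 0 0' -0.3; python3 -m creep '-20 0 0 0;-25 0 0 0;-20 0 0 0;-5 0 0 0;0 0 0 0' 1 20; python3 plan.py 465.5 -27 68 5.2; python3 - <<'E'
from h import *
s=snap("scene");cv2.imwrite("pics/m4.png",cv2.resize(s["pixels"][150:260,240:370],None,fx=6,fy=5,interpolation=3)[:,:,::-1])
E
```

```text
clock: 38.85
position: [535.2, -21.4, 76.8]
eef_rot: [[0.996, 0.091, 0.002], [0.091, -0.996, 0.0], [0.002, 0.0, -1.0]]
wrist_force: [4.9, 2.0, 3.2]
grip_width: 43.6
clock: 39.35
position: [533.9, -21.5, 76.0]
eef_rot: [[0.996, 0.091, -0.001], [0.091, -0.996, -0.0], [-0.001, -0.0, -1.0]]
wrist_force: [-0.7, 0.3, 1.0]
grip_width: 61.9
clock: 39.85
position: [537.1, -21.8, 171.7]
eef_rot: [[0.996, 0.091, 0.008], [0.091, -0.996, -0.001], [0.008, 0.002, -1.0]]
wrist_force: [0.4, -0.5, 0.7]
grip_width: 62.1
clock: 40.35
position: [464.2, -27.8, 166.0]
eef_rot: [[0.996, 0.09, -0.0], [0.09, -0.996, 0.0], [-0.0, -0.0, -1.0]]
wrist_force: [0.7, 0.3, 1.0]
grip_width: 27.3
t 40.35 at [464.2 -27.8 166. ] yaw 5.18 F [0.7 0.3 1. ] w 27.3 tilt [-0.  0.]
world d [  1.3   0.8 -98. ] total turn -0.000
tool total [ 1.4 -0.6 98. ]
```

View pics/m4.png

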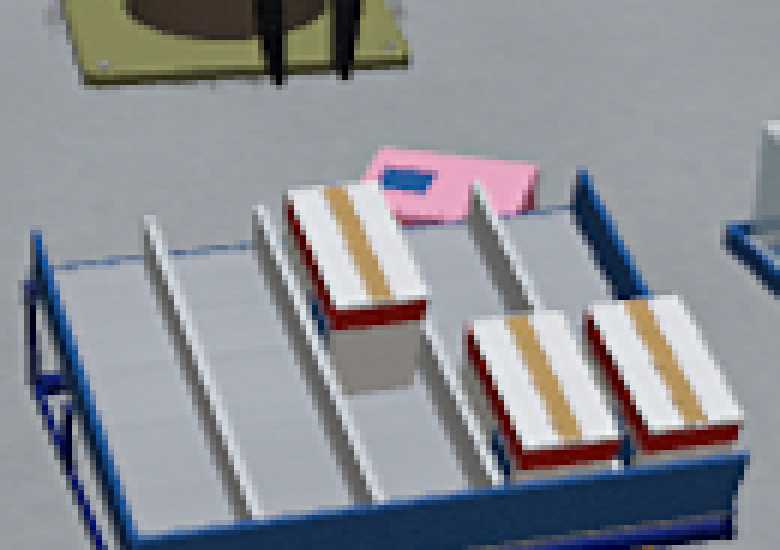

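The second carton is flat on the deck. Push it home, to an expected x of about 596.

```bash
python3 -m creep '0 0 0 0;0 0 25 0;0 0 30 0;0 0 28 0;0 0 12 0';python3 -m creep '0 0 3 0;0 0 0 0;4 -0.5 1 0;6 0 1.6 0;8 0 2.1 0'; python3 -m creep '8 0 2.1 0;8 0 2.1 0;8 0 2.1 0;8 0 2.1 0;8 0 2.1 0';python3 -m creep '8 0 2.1 0;8 0 2.1 0;8 0 2.1 0;8 0 2.1 0;8 0 2.1 0';python3 plan.py 596 -15.5 33 5.2
```

```text
clock: 40.9
position: [463.1, -27.4, 68.3]
eef_rot: [[0.996, 0.091, -0.005], [0.091, -0.996, 0.001], [-0.005, -0.001, -1.0]]
wrist_force: [-0.8, 0.2, -0.2]
grip_width: 0.1
clock: 41.4
position: [484.0, -25.8, 64.8]
eef_rot: [[0.996, 0.091, 0.002], [0.091, -0.996, -0.0], [0.002, 0.001, -1.0]]
wrist_force: [-0.1, -0.6, -0.1]
grip_width: 0.1
clock: 41.9
position: [523.0, -22.0, 53.0]
eef_rot: [[0.996, 0.091, -0.0], [0.091, -0.996, 0.0], [-0.0, -0.0, -1.0]]
wrist_force: [-1.5, -0.1, 2.1]
grip_width: 0.2
clock: 42.4
position: [562.8, -18.3, 42.4]
eef_rot: [[0.996, 0.091, -0.0], [0.091, -0.996, 0.0], [-0.0, -0.0, -1.0]]
wrist_force: [-0.4, 0.7, 1.2]
grip_width: 0.2
t 42.40 at [562.8 -18.3  42.4] yaw 5.20 F [-0.4  0.7  1.2] w 0.2 tilt [-0.  0.]
world d [33.2  2.8 -9.4] total turn 0.000
tool total [33.3  0.2  9.4]
```

```bash
python3 -m creep '7 0 1.9 0;7 0 1.9 0;6 0 1.6 0;4 0 1.1 0;3 0 0.8 0';python3 -m creep '3 0 0.8 0;1.5 0 0.4 0;0 0 0 0;0 0 0 0;0 0 0 0';python3 -m creep '1 0 0.3 0;1 0 0.3 0;0 0 0 0;0 0 0 0;0 0 0 0';python3 plan.py 596 -15.5 33 5.2
```

```text
clock: 42.9
position: [589.4, -15.9, 35.3]
eef_rot: [[0.996, 0.091, -0.0], [0.091, -0.996, 0.0], [-0.0, -0.0, -1.0]]
wrist_force: [-1.6, -0.9, 2.1]
grip_width: 0.7
clock: 43.4
position: [593.6, -15.5, 34.2]
eef_rot: [[0.996, 0.091, 0.0], [0.091, -0.996, 0.0], [0.0, 0.0, -1.0]]
wrist_force: [-0.9, 0.6, 0.6]
grip_width: 0.8
clock: 43.9
position: [595.5, -15.4, 33.6]
eef_rot: [[0.996, 0.091, -0.0], [0.091, -0.996, -0.0], [-0.0, -0.0, -1.0]]
wrist_force: [-2.4, -0.7, 0.3]
grip_width: 0.2
t 43.90 at [595.5 -15.4  33.6] yaw 5.20 F [-2.4 -0.7  0.3] w 0.2 tilt [-0. -0.]
world d [ 0.5 -0.1 -0.6] total turn 0.000
tool total [0.5 0.2 0.6]
```

```bash
python3 -m creep '1 0 0.3 0;1 0 0.3 0;0 0 0 0;0 0 0 0;0 0 0 0';python3 plan.py 596 -15.5 33 5.2
```

```text
clock: 44.4
position: [595.8, -15.4, 33.4]
eef_rot: [[0.996, 0.091, -0.004], [0.091, -0.996, -0.0], [-0.004, -0.0, -1.0]]
wrist_force: [-8.3, -0.8, 7.1]
grip_width: 0.3
t 44.40 at [595.8 -15.4  33.4] yaw 5.21 F [-8.3 -0.8  7.1] w 0.3 tilt [-0.004 -0.   ]
world d [ 0.2 -0.1 -0.4] total turn 0.000
tool total [0.2 0.1 0.4]
```

It is home at 595.8, matching the prediction. Retreat and re-measure the two remaining cartons.

```bash
python3 -m creep '-6 0 -2 0;-15 0 -10 0;-20 0 -25 0;-25 0 -35 0;-30 0 -35 0' -0.3; python3 -m creep '0 0 -20 0;0 0 0 0;0 0 0 0;0 0 0 0;0 0 0 0';python3 - <<'E'
from cart import *
s=snap("top");cartons(s);cv2.imwrite("pics/n1.png",s["pixels"][:,:,::-1])
E
python3 plan.py 430.1 -267.4 155 -9.9 8
```

```text
clock: 44.9
position: [501.3, -23.9, 140.6]
eef_rot: [[0.996, 0.091, 0.0], [0.091, -0.996, 0.0], [0.0, -0.0, -1.0]]
wrist_force: [1.2, -1.4, 1.2]
grip_width: 34.9
clock: 45.4
position: [501.2, -23.7, 157.8]
eef_rot: [[0.996, 0.091, -0.004], [0.091, -0.996, 0.001], [-0.003, -0.001, -1.0]]
wrist_force: [0.0, -0.6, 0.6]
grip_width: 61.7
1 753 px (np.float64(442.0), np.float64(254.0)) mean [ 436.1 -271.9] rect [ 436.2 -271.1] [45.8 90.3] 79.5 z 85.6
2 766 px (np.float64(476.0), np.float64(263.0)) mean [ 416.4 -347.5] rect [ 416.7 -347. ] [44.2 90.1] 81.4 z 85.7
t 45.45 at [501.3 -23.7 158.1] yaw 5.21 F [-0.5  0.   0.2] w 61.5 tilt [-0.003  0.001]
world d [ -71.2 -243.7   -3.1] total turn 0.264
-11.6 29.5 0.4 0.033
-10.6 29.9 0.4 0.033
-9.7 30.2 0.4 0.033
-8.7 30.5 0.4 0.033
-7.6 30.8 0.4 0.033
-6.6 31.0 0.4 0.033
-5.6 31.2 0.4 0.033
-4.6 31.4 0.4 0.033
```

View pics/n1.png

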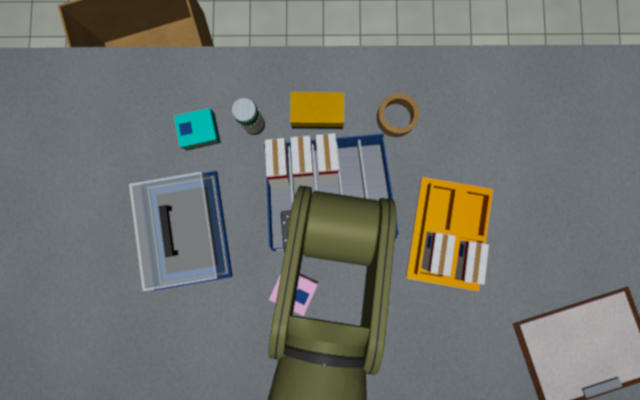

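Three cartons now stand side by side at the stop, at (277,158), (302,156) and (327,154). The tray's inner carton has been knocked about 7 mm, to (436.2,-271.5); I'll use the new position.

```bash
python3 -m creep '-8 20 0 0.033;-11 30 0 0.033;-10 34 0 0.033;-9 34 0 0.033;-8 34 0 0.033' ; python3 -m creep '-7 34 0 0.033;-6 34 0 0.033;-4 22 0 0.033;0 0 20 0;0 0 20 0';python3 -m creep '0 0 10 0;0 0 0 0;0 0 0 0;0 0 0 0;0 0 0 0'; python3 plan.py 436.2 -271.5 15 -10.2
```

```text
clock: 45.95
position: [458.0, -177.9, 159.0]
eef_rot: [[0.997, -0.075, -0.001], [-0.075, -0.997, 0.001], [-0.001, -0.001, -1.0]]
wrist_force: [0.3, -1.0, 1.1]
grip_width: 61.6
clock: 46.45
position: [432.6, -265.8, 119.2]
eef_rot: [[0.985, -0.174, 0.0], [-0.174, -0.985, -0.0], [0.0, 0.0, -1.0]]
wrist_force: [0.4, -0.3, 0.1]
grip_width: 61.9
clock: 46.95
position: [433.3, -265.0, 111.2]
eef_rot: [[0.985, -0.172, 0.002], [-0.172, -0.985, -0.001], [0.002, 0.001, -1.0]]
wrist_force: [-1.3, 0.2, -0.1]
grip_width: 61.7
t 46.95 at [ 433.3 -265.   111.2] yaw -9.90 F [-1.3  0.2 -0.1] w 61.7 tilt [ 0.002 -0.001]
world d [  2.9  -6.5 -96.2] total turn 0.005
0.8 1.2 19.2 0.001
0.8 1.2 19.2 0.001
0.8 1.2 19.2 0.001
0.8 1.2 19.2 0.001
0.8 1.2 19.2 0.001
```

```bash
python3 -m creep '4 6 12 0.005;0 0 20 0;0 0 20 0;0 0 20 0;0 0 13 0';python3 -m creep '0 0 8 0;0 0 3 0;0 0 0 0;0 0 0 0;0 0 0 0' 1 20;python3 -m creep '0 0 0 0;0 0 0 0;0 0 0 0;0 0 0 0;0 0 0 0'; python3 plan.py 436.2 -271.5 15 -10.2
```

```text
clock: 47.45
position: [434.7, -270.9, 22.9]
eef_rot: [[0.984, -0.178, -0.002], [-0.178, -0.984, 0.001], [-0.002, -0.001, -1.0]]
wrist_force: [0.1, 0.1, 0.4]
grip_width: 62.0
clock: 47.95
position: [435.5, -271.2, 14.1]
eef_rot: [[0.984, -0.177, 0.0], [-0.177, -0.984, -0.0], [0.0, -0.0, -1.0]]
wrist_force: [-0.0, -0.4, -3.4]
grip_width: 44.1
clock: 48.45
position: [435.5, -271.3, 14.0]
eef_rot: [[0.984, -0.177, 0.0], [-0.177, -0.984, -0.0], [0.0, -0.0, -1.0]]
wrist_force: [0.1, 0.3, -4.0]
grip_width: 44.3
t 48.45 at [ 435.5 -271.3   14. ] yaw -10.21 F [ 0.1  0.3 -4. ] w 44.3 tilt [ 0. -0.]
world d [ 0.7 -0.2  1. ] total turn -0.000
tool total [ 0.7  0.1 -1. ]
```

```bash
python3 -m creep '0 0 -5 0;0 0 -15 0;0 0 -30 0;0 0 -35 0;0 0 -35 0';python3 -m creep '0 0 -18 0;0 0 -7 0;0 0 0 0;0 0 0 0;0 0 0 0'; python3 plan.py 539.5 -76.8 157 5.2 10
```

```text
clock: 48.95
position: [435.5, -271.3, 136.5]
eef_rot: [[0.984, -0.177, 0.001], [-0.177, -0.984, -0.0], [0.001, 0.0, -1.0]]
wrist_force: [0.7, 0.2, -3.6]
grip_width: 44.1
clock: 49.45
position: [434.5, -270.6, 157.1]
eef_rot: [[0.984, -0.177, -0.003], [-0.177, -0.984, 0.002], [-0.003, -0.002, -1.0]]
wrist_force: [-0.1, -0.4, -3.7]
grip_width: 43.8
t 49.45 at [ 434.5 -270.6  157.1] yaw -10.21 F [-0.1 -0.4 -3.7] w 43.8 tilt [-0.003  0.002]
world d [ 1.050e+02  1.938e+02 -1.000e-01] total turn -0.269
6.9 -20.9 0.0 -0.027
7.5 -20.7 0.0 -0.027
8.0 -20.5 0.0 -0.027
8.6 -20.3 0.0 -0.027
9.1 -20.1 0.0 -0.027
9.6 -19.8 0.0 -0.027
10.2 -19.5 0.0 -0.027
10.7 -19.3 0.0 -0.027
11.2 -19.0 0.0 -0.027
11.7 -18.7 0.0 -0.027
```

```bash
python3 -m creep '4 -12 0 -0.027;7.5 -20.7 0 -0.027;9 -23 0 -0.027;9.7 -23 0 -0.027;10.3 -23 0 -0.027';python3 -m creep '11 -23 0 -0.027;12 -23 0 -0.027;12 -22 0 -0.027;11.2 -19 0 -0.027;6 -10 0 -0.027';python3 -m creep '0 0 10 0;0 0 15 0;0 0 15 0;0 0 10 0;0 0 0 0';python3 -m creep '0 0 0 0;0 0 0 0;0 0 0 0;0 0 0 0;0 0 0 0'; python3 plan.py 539.5 -76.8 105 5.2; python3 - <<'E'
from h import *
s=snap("scene");cv2.imwrite("pics/o3.png",cv2.resize(s["pixels"][150:260,240:370],None,fx=6,fy=5,interpolation=3)[:,:,::-1])
E
```

```text
clock: 49.95
position: [487.8, -173.1, 158.0]
eef_rot: [[0.999, -0.041, -0.001], [-0.041, -0.999, 0.001], [-0.001, -0.001, -1.0]]
wrist_force: [0.4, 0.7, -4.7]
grip_width: 44.0
clock: 50.45
position: [539.8, -75.4, 158.1]
eef_rot: [[0.995, 0.096, -0.001], [0.096, -0.995, 0.001], [-0.001, -0.001, -1.0]]
wrist_force: [1.1, 0.1, -3.8]
grip_width: 44.0
clock: 50.95
position: [537.2, -77.9, 105.7]
eef_rot: [[0.996, 0.091, -0.006], [0.091, -0.996, 0.001], [-0.005, -0.002, -1.0]]
wrist_force: [-0.2, 0.5, -4.5]
grip_width: 44.0
clock: 51.45
position: [539.9, -77.8, 109.5]
eef_rot: [[0.996, 0.092, 0.001], [0.092, -0.996, -0.0], [0.001, 0.0, -1.0]]
wrist_force: [0.7, 0.3, -3.3]
grip_width: 44.1
t 51.45 at [539.9 -77.8 109.5] yaw 5.26 F [ 0.7  0.3 -3.3] w 44.1 tilt [ 0.001 -0.   ]
world d [-0.4  1.  -4.5] total turn 0.001
tool total [-0.3 -1.1  4.5]
```

View pics/o3.png

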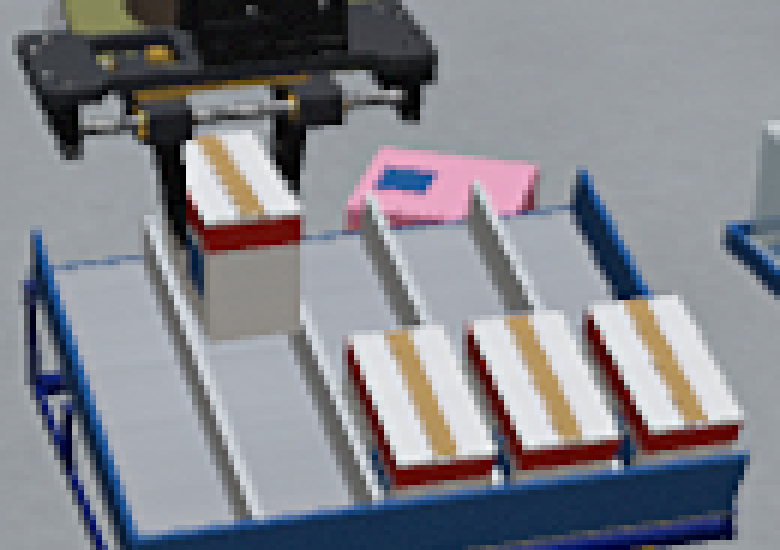

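```bash
python3 - <<'E'
from deck import *
s=snap("scene");T=arm.state()["position"];q=T+45*Xh
for u,v in((208,340),(299,335)):
    P=onplane(s,240+u/6,150+v/5,Xh,q);print(P.round(1),tod(P).round(1))
E
python3 -m creep '-0.3 -1 5 0;0 0 5 0;0 0 5 0;0 0 3 0;0 0 1 0' - 8;python3 -m creep '0 0 2 0;0 0 2 0;0 0 1 0;0 0 0 0;0 0 0 0'; python3 plan.py 539.5 -76.8 86 5.2
```

```text
[586.4 -94.7 101.1] [-125.7  -79.1   46.8]
[582.5 -51.2  96.7] [-124.6  -35.4   42.6]
clock: 52.05
position: [538.7, -76.7, 89.1]
eef_rot: [[0.996, 0.092, -0.001], [0.092, -0.996, 0.0], [-0.001, -0.0, -1.0]]
wrist_force: [-0.7, 0.0, -4.3]
grip_width: 44.2
clock: 52.55
position: [539.3, -76.8, 85.1]
eef_rot: [[0.996, 0.092, 0.0], [0.092, -0.996, -0.0], [0.0, 0.0, -1.0]]
wrist_force: [-0.5, 0.1, -4.3]
grip_width: 44.2
t 52.55 at [539.3 -76.8  85.1] yaw 5.26 F [-0.5  0.1 -4.3] w 44.2 tilt [ 0. -0.]
world d [0.2 0.  0.9] total turn 0.001
tool total [ 0.2 -0.  -0.9]
```

```bash
python3 -m creep '0 0 2 0;0 0 2 0;0 0 2 0;0 0 2 0;0 0 0 0' - 4;python3 -m creep '0 0 0 0;0 0 0 0;0 0 0 0;0 0 0 0;0 0 0 0' -0.3 20; python3 -m creep '0 0 -15 0;0 0 -25 0;0 0 -30 0;0 0 -20 0;0 0 0 0' -0.3; python3 -m creep '-20 0 0 0;-25 0 0 0;-20 0 0 0;-5 0 0 0;0 0 0 0' 1 20; python3 plan.py 470.5 -83 68 5.2; python3 - <<'E'
from h import *
s=snap("scene");cv2.imwrite("pics/o4.png",cv2.resize(s["pixels"][150:260,240:370],None,fx=6,fy=5,interpolation=3)[:,:,::-1])
E
```

```text
clock: 53.05
position: [540.5, -77.0, 77.9]
eef_rot: [[0.996, 0.092, 0.003], [0.092, -0.996, -0.001], [0.003, 0.001, -1.0]]
wrist_force: [5.8, 0.4, 2.9]
grip_width: 44.0
clock: 53.55
position: [538.7, -76.8, 76.6]
eef_rot: [[0.996, 0.092, -0.001], [0.092, -0.996, 0.0], [-0.001, -0.0, -1.0]]
wrist_force: [0.6, -0.8, 0.1]
grip_width: 61.6
clock: 54.05
position: [541.9, -77.4, 172.4]
eef_rot: [[0.996, 0.092, 0.008], [0.092, -0.996, -0.002], [0.008, 0.003, -1.0]]
wrist_force: [-0.2, -0.2, 0.1]
grip_width: 61.6
clock: 54.55
position: [469.0, -83.2, 166.6]
eef_rot: [[0.996, 0.091, -0.0], [0.091, -0.996, 0.0], [-0.0, -0.0, -1.0]]
wrist_force: [0.5, -1.0, 0.2]
grip_width: 26.8
t 54.55 at [469.  -83.2 166.6] yaw 5.23 F [ 0.5 -1.   0.2] w 26.8 tilt [-0.  0.]
world d [  1.5   0.2 -98.6] total turn 0.001
tool total [ 1.5 -0.  98.6]
```

View pics/o4.png

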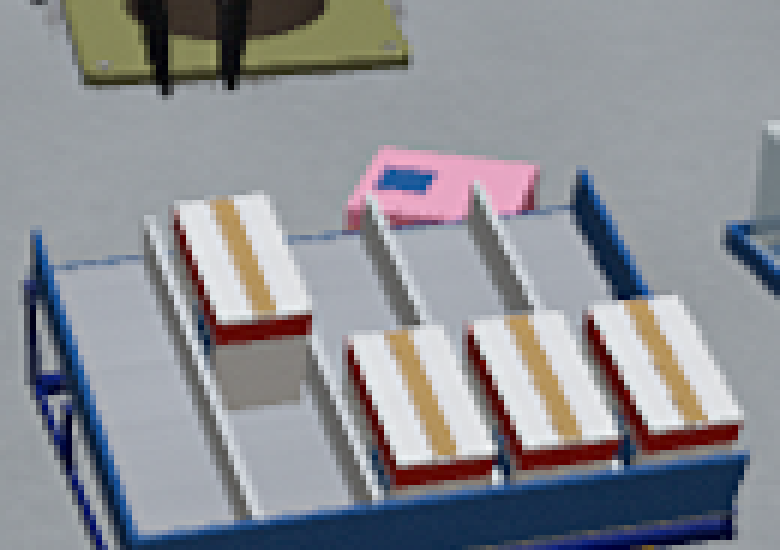

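The third carton is flat in its lane. Push it home, to an expected x of about 601.

```bash
python3 -m creep '0 0 0 0;0 0 25 0;0 0 30 0;0 0 28 0;0 0 12 0';python3 -m creep '0 0 3 0;0 0 0 0;4 -0.3 1 0;6 0 1.6 0;8 0 2.1 0'; python3 -m creep '8 0 2.1 0;8 0 2.1 0;8 0 2.1 0;8 0 2.1 0;8 0 2.1 0';python3 -m creep '8 0 2.1 0;8 0 2.1 0;8 0 2.1 0;8 0 2.1 0;8 0 2.1 0';python3 -m creep '7 0 1.9 0;7 0 1.9 0;6 0 1.6 0;4 0 1.1 0;3 0 0.8 0';python3 -m creep '3 0 0.8 0;1.5 0 0.4 0;0 0 0 0;0 0 0 0;0 0 0 0';python3 plan.py 601 -71.3 33.5 5.2
```

```text
clock: 55.1
position: [468.0, -82.6, 68.9]
eef_rot: [[0.996, 0.092, -0.005], [0.092, -0.996, 0.001], [-0.005, -0.002, -1.0]]
wrist_force: [0.2, -0.3, -0.5]
grip_width: 0.5
clock: 55.6
position: [488.8, -81.5, 65.5]
eef_rot: [[0.996, 0.092, 0.002], [0.092, -0.996, -0.001], [0.002, 0.001, -1.0]]
wrist_force: [0.4, -0.1, 0.5]
grip_width: 0.6
clock: 56.1
position: [527.9, -77.5, 53.7]
eef_rot: [[0.996, 0.092, -0.0], [0.092, -0.996, 0.0], [-0.0, -0.0, -1.0]]
wrist_force: [-1.2, -1.3, 3.9]
grip_width: 0.3
clock: 56.6
position: [567.6, -73.8, 43.0]
eef_rot: [[0.996, 0.092, -0.0], [0.092, -0.996, 0.0], [-0.0, -0.0, -1.0]]
wrist_force: [-2.7, 0.2, 2.7]
grip_width: 0.4
clock: 57.1
position: [594.2, -71.4, 35.8]
eef_rot: [[0.996, 0.092, -0.0], [0.092, -0.996, 0.0], [-0.0, -0.0, -1.0]]
wrist_force: [-2.1, -0.3, 1.4]
grip_width: 0.3
clock: 57.6
position: [598.4, -71.0, 34.7]
eef_rot: [[0.996, 0.092, 0.0], [0.092, -0.996, 0.0], [0.0, -0.0, -1.0]]
wrist_force: [-0.2, 0.7, -0.1]
grip_width: 0.6
t 57.60 at [598.4 -71.   34.7] yaw 5.26 F [-0.2  0.7 -0.1] w 0.6 tilt [0. 0.]
world d [ 2.6 -0.3 -1.2] total turn 0.001
tool total [2.5 0.5 1.2]
```

```bash
python3 -m creep '1 0 0.3 0;1 0 0.3 0;0 0 0 0;0 0 0 0;0 0 0 0';python3 -m creep '1 0 0.3 0;1 0 0.3 0;0 0 0 0;0 0 0 0;0 0 0 0';python3 plan.py 601 -71.3 33.5 5.2
```

```text
clock: 58.1
position: [600.4, -70.9, 34.2]
eef_rot: [[0.996, 0.092, 0.0], [0.092, -0.996, 0.0], [0.0, -0.0, -1.0]]
wrist_force: [-1.1, -0.2, 0.7]
grip_width: 0.6
clock: 58.6
position: [601.0, -70.8, 33.9]
eef_rot: [[0.996, 0.092, -0.004], [0.092, -0.996, -0.0], [-0.004, -0.0, -1.0]]
wrist_force: [-7.7, -0.4, 6.1]
grip_width: 0.3
t 58.60 at [601.  -70.8  33.9] yaw 5.27 F [-7.7 -0.4  6.1] w 0.3 tilt [-0.004 -0.   ]
world d [-0.  -0.5 -0.4] total turn 0.001
tool total [-0.1  0.5  0.4]
```

That one is home as well. Retreat, re-measure the last carton, and pick it up.

```bash
python3 -m creep '-6 0 -2 0;-15 0 -10 0;-20 0 -25 0;-25 0 -35 0;-30 0 -35 0' -0.3; python3 -m creep '-15 0 -20 0;0 0 0 0;0 0 0 0;0 0 0 0;0 0 0 0';python3 - <<'E'
from cart import *
s=snap("top");cartons(s);cv2.imwrite("pics/q1.png",s["pixels"][:,:,::-1])
E
python3 plan.py 416.4 -347.3 155 -9.9 9
```

```text
clock: 59.1
position: [506.1, -79.4, 141.2]
eef_rot: [[0.996, 0.092, 0.0], [0.092, -0.996, 0.0], [0.0, -0.0, -1.0]]
wrist_force: [1.4, -1.4, 0.6]
grip_width: 35.2
clock: 59.6
position: [491.4, -80.5, 158.6]
eef_rot: [[0.996, 0.092, -0.003], [0.092, -0.996, 0.001], [-0.003, -0.001, -1.0]]
wrist_force: [0.0, 0.3, 0.6]
grip_width: 61.6
1 763 px (np.float64(476.0), np.float64(263.0)) mean [ 416.3 -347.4] rect [ 416.9 -345.8] [46.7 90.1] 81.4 z 85.6
t 59.65 at [491.5 -80.5 158.8] yaw 5.28 F [-1.   0.2 -0.3] w 62.0 tilt [-0.003  0.001]
world d [ -75.1 -266.8   -3.8] total turn 0.265
-11.0 28.7 0.4 0.029
-10.2 29.1 0.4 0.029
-9.3 29.3 0.4 0.029
-8.5 29.6 0.4 0.029
-7.6 29.8 0.4 0.029
-6.7 30.1 0.4 0.029
-5.8 30.2 0.4 0.029
-4.9 30.4 0.4 0.029
-4.0 30.5 0.4 0.029
```

View pics/q1.png

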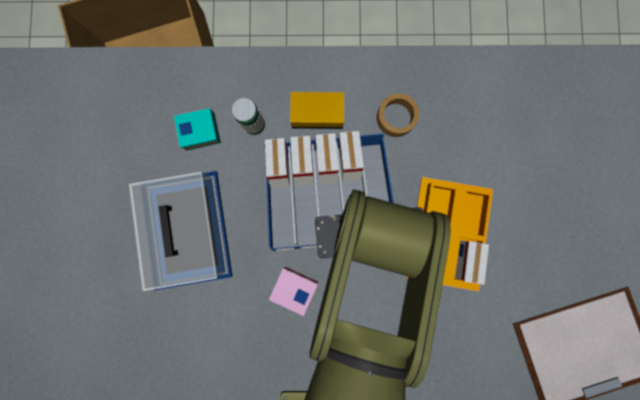

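Four cartons stand in line at the stop, and the last one is in the tray at (476,263), unmoved.

```bash
python3 -m creep '-7 18 0 0.029;-10.5 30 0 0.029;-10 33 0 0.029;-9.3 33 0 0.029;-8.5 33 0 0.029'; python3 -m creep '-7.5 33 0 0.029;-6.5 33 0 0.029;-5.2 31 0 0.029;-4.5 24 20 0.033;0 0 20 0';python3 -m creep '0 0 10 0;0 0 0 0;0 0 0 0;0 0 0 0;0 0 0 0'; python3 plan.py 416.4 -347.3 15 -9.9
```

```text
clock: 60.15
position: [450.2, -230.2, 159.5]
eef_rot: [[0.999, -0.054, -0.001], [-0.054, -0.999, 0.001], [-0.001, -0.001, -1.0]]
wrist_force: [1.2, 0.3, -0.1]
grip_width: 62.0
clock: 60.65
position: [415.4, -350.3, 119.9]
eef_rot: [[0.984, -0.176, 0.0], [-0.176, -0.984, -0.001], [0.0, 0.001, -1.0]]
wrist_force: [0.2, 1.3, -0.3]
grip_width: 61.6
clock: 61.15
position: [416.6, -347.7, 111.9]
eef_rot: [[0.985, -0.172, 0.001], [-0.172, -0.985, -0.001], [0.002, 0.001, -1.0]]
wrist_force: [0.2, 0.9, -0.1]
grip_width: 62.0
t 61.15 at [ 416.6 -347.7  111.9] yaw -9.88 F [ 0.2  0.9 -0.1] w 62.0 tilt [ 0.001 -0.001]
world d [ -0.2   0.4 -96.9] total turn 0.000
tool total [-0.4 -0.4 96.9]
```

```bash
python3 -m creep '-0.3 -0.4 12 0;0 0 20 0;0 0 20 0;0 0 20 0;0 0 13 0';python3 -m creep '0 0 8 0;0 0 4 0;0 0 0 0;0 0 0 0;0 0 0 0' 1 20;python3 -m creep '0 0 0 0;0 0 0 0;0 0 0 0;0 0 0 0;0 0 0 0'; python3 plan.py 416.4 -347.3 15 -9.9
```

```text
clock: 61.65
position: [414.7, -346.0, 23.5]
eef_rot: [[0.985, -0.172, -0.002], [-0.172, -0.985, 0.002], [-0.002, -0.001, -1.0]]
wrist_force: [-0.9, -0.3, -0.1]
grip_width: 61.5
clock: 62.15
position: [415.5, -346.9, 13.7]
eef_rot: [[0.985, -0.172, -0.0], [-0.172, -0.985, 0.0], [-0.0, -0.0, -1.0]]
wrist_force: [0.7, -0.7, -3.3]
grip_width: 44.1
clock: 62.65
position: [415.5, -347.0, 13.6]
eef_rot: [[0.985, -0.172, -0.0], [-0.172, -0.985, 0.0], [-0.0, -0.0, -1.0]]
wrist_force: [-0.3, -0.2, -3.3]
grip_width: 44.0
t 62.65 at [ 415.5 -347.    13.6] yaw -9.92 F [-0.3 -0.2 -3.3] w 44.0 tilt [-0.  0.]
world d [ 0.9 -0.3  1.4] total turn -0.000
tool total [ 0.9  0.2 -1.4]
```

```bash
python3 -m creep '0 0 -5 0;0 0 -15 0;0 0 -30 0;0 0 -35 0;0 0 -35 0';python3 -m creep '0 0 -18 0;0 0 -7 0;0 0 0 0;0 0 0 0;0 0 0 0'; python3 plan.py 544.5 -132.6 157 5.2 10
```

```text
clock: 63.15
position: [415.6, -347.0, 136.1]
eef_rot: [[0.985, -0.172, 0.001], [-0.172, -0.985, -0.001], [0.001, 0.001, -1.0]]
wrist_force: [0.8, -0.4, -3.9]
grip_width: 44.2
clock: 63.65
position: [414.7, -346.1, 156.6]
eef_rot: [[0.985, -0.172, -0.002], [-0.172, -0.985, 0.002], [-0.003, -0.002, -1.0]]
wrist_force: [0.4, 0.1, -3.7]
grip_width: 44.3
t 63.65 at [ 414.7 -346.1  156.6] yaw -9.92 F [ 0.4  0.1 -3.7] w 44.3 tilt [-0.002  0.002]
world d [129.8 213.5   0.4] total turn -0.264
9.1 -23.3 -0.0 -0.026
9.7 -23.0 -0.0 -0.026
10.3 -22.8 -0.0 -0.026
10.9 -22.5 -0.0 -0.026
11.5 -22.2 -0.0 -0.026
12.1 -21.9 -0.0 -0.026
12.7 -21.5 -0.0 -0.026
13.2 -21.2 -0.0 -0.026
13.8 -20.8 -0.0 -0.026
14.3 -20.5 -0.0 -0.026
```

```bash
python3 -m creep '6 -14 0 -0.026;9.7 -23 0 -0.026;11.5 -25 0 -0.026;12 -25 0 -0.026;12.5 -25 0 -0.026';python3 -m creep '13.2 -25 0 -0.026;14 -25 0 -0.026;14 -23 0 -0.026;14 -21 0 -0.026;10 -13 0 -0.028';python3 -m creep '0 0 10 0;0 0 15 0;0 0 15 0;0 0 10 0;0 0 0 0';python3 -m creep '0 0 0 0;0 0 0 0;0 0 0 0;0 0 0 0;0 0 0 0'; python3 plan.py 544.5 -132.6 105 5.2; python3 - <<'E'
from h import *
s=snap("scene");cv2.imwrite("pics/r3.png",cv2.resize(s["pixels"][150:260,230:360],None,fx=6,fy=5,interpolation=3)[:,:,::-1])
E
```

```text
clock: 64.15
position: [480.1, -239.6, 157.5]
eef_rot: [[0.999, -0.041, -0.001], [-0.041, -0.999, 0.001], [-0.001, -0.001, -1.0]]
wrist_force: [0.4, -0.0, -3.6]
grip_width: 44.2
clock: 64.65
position: [545.0, -131.9, 157.6]
eef_rot: [[0.996, 0.092, -0.002], [0.092, -0.996, 0.001], [-0.001, -0.001, -1.0]]
wrist_force: [0.0, -0.6, -3.1]
grip_width: 44.4
clock: 65.15
position: [542.4, -134.3, 105.3]
eef_rot: [[0.996, 0.088, -0.005], [0.088, -0.996, 0.002], [-0.005, -0.002, -1.0]]
wrist_force: [-0.6, 0.3, -3.1]
grip_width: 44.1
clock: 65.65
position: [544.9, -134.3, 109.1]
eef_rot: [[0.996, 0.089, 0.0], [0.089, -0.996, -0.0], [0.0, 0.0, -1.0]]
wrist_force: [-1.4, 2.4, -4.3]
grip_width: 43.7
t 65.65 at [ 544.9 -134.3  109.1] yaw 5.09 F [-1.4  2.4 -4.3] w 43.7 tilt [ 0. -0.]
world d [-0.4  1.7 -4.1] total turn -0.002
tool total [-0.3 -1.7  4.1]
```

View pics/r3.png

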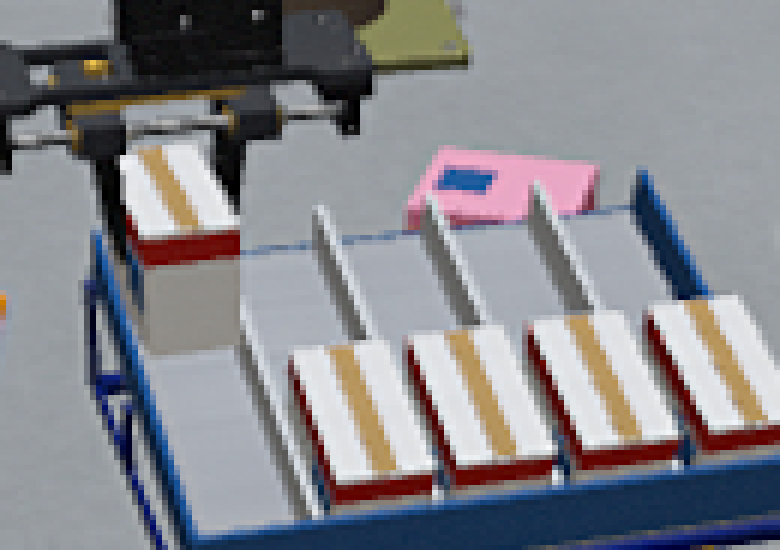

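The carton is in the last lane but brushing the outer wall, with a sideways force of about 2.4 N. I'll shift 2 mm inward and lower.

```bash
python3 -m creep '-0.3 -2 0 -0.002;0 0 0 0;0 0 5 0;0 0 5 0;0 0 3 0'; python3 - <<'E'
from h import *
st=arm.state();print(st["position"],st["wrist_force"])
E
python3 -m creep '0 0 4 0;0 0 2 0;0 0 2 0;0 0 2 0;0 0 0 0' - 8; python3 plan.py 544.5 -132.6 86 5.2
```

```text
clock: 66.2
position: [543.8, -132.3, 94.6]
eef_rot: [[0.996, 0.091, -0.001], [0.091, -0.996, 0.0], [-0.001, -0.0, -1.0]]
wrist_force: [-0.1, -0.7, -4.4]
grip_width: 44.0
[ 543.79917973 -132.30242838   94.62660159] [-0.06358753 -0.71311742 -4.44736273]
clock: 66.7
position: [544.1, -132.3, 85.3]
eef_rot: [[0.996, 0.091, -0.0], [0.091, -0.996, 0.0], [-0.0, -0.0, -1.0]]
wrist_force: [-0.1, 0.9, -3.8]
grip_width: 44.4
t 66.70 at [ 544.1 -132.3   85.3] yaw 5.20 F [-0.1  0.9 -3.8] w 44.4 tilt [-0.  0.]
world d [ 0.4 -0.3  0.7] total turn 0.000
tool total [ 0.4  0.3 -0.7]
```

```bash
python3 -m creep '0 0 2 0;0 0 2 0;0 0 2 0;0 0 2 0;0 0 0 0' - 4;python3 -m creep '0 0 0 0;0 0 0 0;0 0 0 0;0 0 0 0;0 0 0 0' -0.3 20; python3 -m creep '0 0 -15 0;0 0 -25 0;0 0 -30 0;0 0 -20 0;0 0 0 0' -0.3; python3 -m creep '-20 0 0 0;-25 0 0 0;-20 0 0 0;-5 0 0 0;0 0 0 0' 1 20; python3 plan.py 475.5 -138.5 68 5.2; python3 - <<'E'
from h import *
s=snap("scene");cv2.imwrite("pics/r4.png",cv2.resize(s["pixels"][150:260,230:360],None,fx=6,fy=5,interpolation=3)[:,:,::-1])
E
```

```text
clock: 67.2
position: [546.2, -132.7, 79.1]
eef_rot: [[0.996, 0.091, 0.004], [0.091, -0.996, -0.001], [0.004, 0.001, -1.0]]
wrist_force: [5.3, -0.0, 1.6]
grip_width: 43.7
clock: 67.7
position: [543.9, -132.3, 77.3]
eef_rot: [[0.996, 0.091, -0.001], [0.091, -0.996, 0.0], [-0.001, -0.0, -1.0]]
wrist_force: [-0.6, -0.5, -0.2]
grip_width: 61.5
clock: 68.2
position: [546.9, -133.3, 173.0]
eef_rot: [[0.996, 0.091, 0.008], [0.091, -0.996, -0.003], [0.008, 0.004, -1.0]]
wrist_force: [0.6, 0.8, -0.0]
grip_width: 62.2
clock: 68.7
position: [474.0, -138.7, 167.2]
eef_rot: [[0.996, 0.09, -0.0], [0.09, -0.996, 0.0], [-0.0, -0.0, -1.0]]
wrist_force: [0.4, -0.6, 0.1]
grip_width: 27.7
t 68.70 at [ 474.  -138.7  167.2] yaw 5.17 F [ 0.4 -0.6  0.1] w 27.7 tilt [-0.  0.]
world d [  1.5   0.2 -99.2] total turn -0.001
tool total [ 1.5 -0.  99.2]
```

View pics/r4.png

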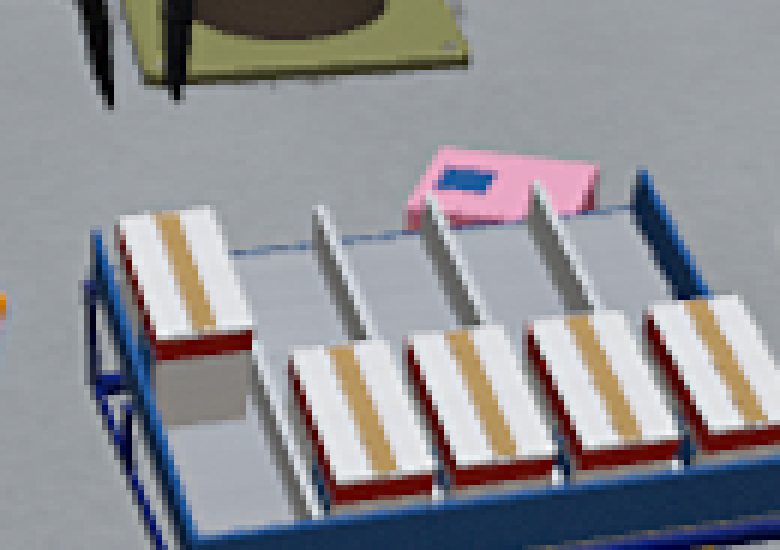

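The last carton is flat in its lane. Push it home, to an expected x of about 606.

```bash
python3 -m creep '0 0 0 0;0 0 25 0;0 0 30 0;0 0 28 0;0 0 12 0';python3 -m creep '0 0 3 0;0 0 0 0;4 -0.3 1 0;6 0 1.6 0;8 0 2.1 0'; python3 -m creep '8 0 2.1 0;8 0 2.1 0;8 0 2.1 0;8 0 2.1 0;8 0 2.1 0';python3 -m creep '8 0 2.1 0;8 0 2.1 0;8 0 2.1 0;8 0 2.1 0;8 0 2.1 0';python3 -m creep '7 0 1.9 0;7 0 1.9 0;6 0 1.6 0;4 0 1.1 0;3 0 0.8 0';python3 -m creep '3 0 0.8 0;2.5 0 0.7 0;1 0 0.3 0;0 0 0 0;0 0 0 0';python3 plan.py 606 -126.5 33.5 5.2
```

```text
clock: 69.25
position: [473.2, -137.8, 69.5]
eef_rot: [[0.996, 0.091, -0.005], [0.091, -0.996, 0.002], [-0.004, -0.002, -1.0]]
wrist_force: [-0.2, -0.9, 0.0]
grip_width: 0.2
clock: 69.75
position: [493.9, -137.1, 66.1]
eef_rot: [[0.996, 0.091, 0.002], [0.091, -0.996, -0.001], [0.002, 0.001, -1.0]]
wrist_force: [0.3, 0.5, 0.9]
grip_width: 0.9
clock: 70.25
position: [532.9, -133.1, 54.3]
eef_rot: [[0.996, 0.091, -0.0], [0.091, -0.996, -0.0], [-0.0, 0.0, -1.0]]
wrist_force: [-2.3, -0.3, 3.4]
grip_width: 0.3
clock: 70.75
position: [572.7, -129.4, 43.6]
eef_rot: [[0.996, 0.091, -0.0], [0.091, -0.996, 0.0], [-0.0, -0.0, -1.0]]
wrist_force: [-2.3, 0.2, 3.2]
grip_width: 0.3
clock: 71.25
position: [599.3, -127.0, 36.4]
eef_rot: [[0.996, 0.091, -0.0], [0.091, -0.996, 0.0], [-0.0, -0.0, -1.0]]
wrist_force: [-1.9, 0.0, 1.5]
grip_width: 0.4
clock: 71.75
position: [605.6, -126.5, 34.8]
eef_rot: [[0.996, 0.091, 0.0], [0.091, -0.996, 0.0], [0.0, 0.0, -1.0]]
wrist_force: [-0.8, 0.1, 0.0]
grip_width: 0.6
t 71.75 at [ 605.6 -126.5   34.8] yaw 5.20 F [-0.8  0.1  0. ] w 0.6 tilt [0. 0.]
world d [ 0.4 -0.  -1.3] total turn -0.000
tool total [0.4 0.1 1.3]
```

```bash
python3 -m creep '1 0 0.3 0;1 0 0.3 0;0 0 0 0;0 0 0 0;0 0 0 0';python3 plan.py 606 -126.5 33.5 5.2
```

```text
clock: 72.25
position: [606.2, -126.4, 34.5]
eef_rot: [[0.996, 0.091, -0.003], [0.091, -0.996, 0.0], [-0.003, -0.0, -1.0]]
wrist_force: [-7.4, -0.2, 6.0]
grip_width: 0.5
t 72.25 at [ 606.2 -126.4   34.5] yaw 5.21 F [-7.4 -0.2  6. ] w 0.5 tilt [-0.003  0.   ]
world d [-0.2 -0.1 -1. ] total turn 0.000
tool total [-0.2  0.   1. ]
```

All four are home by force and position. Retreat upward and check the rack.

```bash
python3 -m creep '-6 0 -2 0;-15 0 -10 0;-20 0 -25 0;-25 0 -35 0;-30 0 -35 0' -0.3; python3 -m creep '-20 0 -30 0;0 0 -30 0;0 0 -20 0;0 0 0 0;0 0 0 0';python3 - <<'E'
from deck import *
s=snap("top");W=cloud(s);cv2.imwrite("pics/s1.png",cv2.resize(s["pixels"][120:260,255:405],None,fx=5,fy=4,interpolation=3)[:,:,::-1])
D=W-O;x=D@X;y=D@Y;z=D@Z
for yc in(-112,-56,0,56,112):
    k=(abs(y-yc)<26)&(z>74)&(z<88)&(x>-160)&(x<20)
    print(yc,k.sum(),"x",np.percentile(x[k],[1,99]).round(1),"mean",x[k].mean().round(1),y[k].mean().round(1),z[k].mean().round(1), "top plane slope",np.polyfit(x[k],z[k],1)[0].round(3))
E
python3 plan.py 491.5 336.5 240 9.5 12
```

```text
clock: 72.75
position: [511.1, -134.8, 141.7]
eef_rot: [[0.996, 0.091, 0.0], [0.091, -0.996, 0.0], [0.0, -0.0, -1.0]]
wrist_force: [1.2, -0.3, 1.0]
grip_width: 35.1
clock: 73.25
position: [492.0, -136.7, 220.8]
eef_rot: [[0.996, 0.091, 0.001], [0.091, -0.996, -0.0], [0.001, 0.0, -1.0]]
wrist_force: [-1.0, -0.1, 0.0]
grip_width: 61.8
-112 759 x [-91.   -1.6] mean -48.1 -112.7 80.1 top plane slope 0.004
-56 749 x [-91.4  -1.7] mean -47.9 -56.9 80.1 top plane slope 0.007
0 748 x [-91.2  -1.7] mean -48.2 -2.5 80.2 top plane slope 0.008
56 751 x [-91.   -1.8] mean -47.9 54.7 80.2 top plane slope 0.006
112 751 x [-91.3  -1.8] mean -48.4 112.8 80.1 top plane slope 0.007
t 73.30 at [ 491.4 -136.5  219.6] yaw 5.21 F [-0.7 -0.6 -0.8] w 61.7 tilt [-0.002  0.001]
world d [1.00e-01 4.73e+02 2.04e+01] total turn -0.075
3.6 -39.3 -1.7 -0.006
3.8 -39.2 -1.7 -0.006
4.1 -39.2 -1.7 -0.006
4.3 -39.2 -1.7 -0.006
4.6 -39.2 -1.7 -0.006
4.8 -39.1 -1.7 -0.006
5.1 -39.1 -1.7 -0.006
5.3 -39.1 -1.7 -0.006
5.5 -39.0 -1.7 -0.006
5.8 -39.0 -1.7 -0.006
6.0 -39.0 -1.7 -0.006
6.3 -38.9 -1.7 -0.006
```

View pics/s1.png

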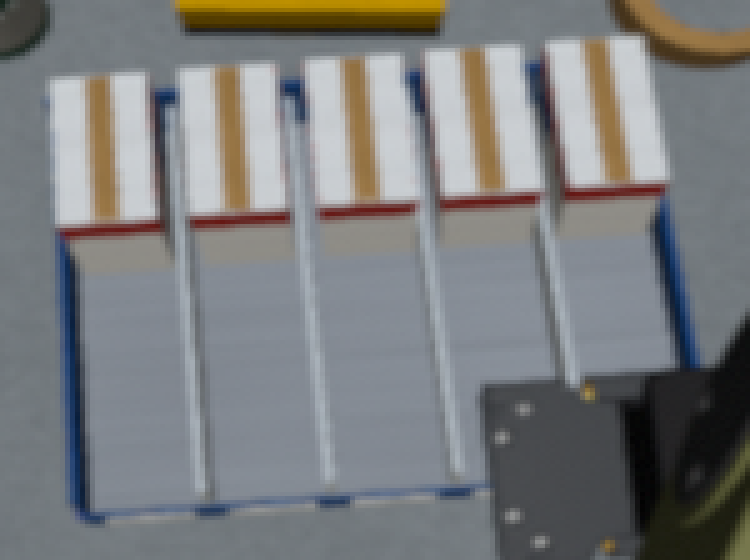

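All five cartons are level in x within 0.5 mm and flat on the deck. Now fetch the cover.

```bash
python3 -m creep '3 -25 0 -0.006;4 -40 0 -0.006;4 -42 0 -0.006;4.3 -42 0 -0.006;4.6 -42 0 -0.006';python3 -m creep '5 -42 0 -0.006;5 -42 0 -0.006;5 -42 0 -0.006;5.5 -42 0 -0.006;6 -42 0 -0.006';python3 -m creep '6 -40 0 -0.008;5 -29 0 -0.008;0 0 20 0;0 0 25 0;0 0 20 0';python3 -m creep '0 0 0 0;0 0 0 0;0 0 0 0;0 0 0 0;0 0 0 0'; python3 plan.py 491.5 336.5 73 9.5
```

```text
clock: 73.8
position: [490.7, 56.8, 218.7]
eef_rot: [[0.993, 0.12, -0.003], [0.12, -0.993, 0.0], [-0.003, -0.001, -1.0]]
wrist_force: [1.1, -0.7, 0.5]
grip_width: 62.0
clock: 74.3
position: [489.1, 268.4, 218.5]
eef_rot: [[0.989, 0.151, -0.003], [0.151, -0.989, -0.001], [-0.004, 0.001, -1.0]]
wrist_force: [0.8, -0.9, 0.9]
grip_width: 61.6
clock: 74.8
position: [488.9, 336.5, 151.9]
eef_rot: [[0.986, 0.167, -0.004], [0.167, -0.986, -0.002], [-0.005, 0.002, -1.0]]
wrist_force: [-0.3, 0.6, -0.9]
grip_width: 61.7
clock: 75.3
position: [491.3, 337.0, 157.5]
eef_rot: [[0.986, 0.166, 0.002], [0.166, -0.986, 0.001], [0.002, -0.001, -1.0]]
wrist_force: [0.4, -1.0, -0.8]
grip_width: 62.1
t 75.30 at [491.3 337.  157.5] yaw 9.55 F [ 0.4 -1.  -0.8] w 62.1 tilt [0.002 0.001]
world d [  0.2  -0.5 -84.5] total turn 0.001
tool total [-0.1  0.6 84.5]
```

```bash
python3 -m creep '0 0.5 18 0.001;0 0 20 0;0 0 20 0;0 0 14 0;0 0 7 0';python3 -m creep '0 0 4 0;0 0 1 0;0 0 0 0;0 0 0 0;0 0 0 0';python3 -m creep '0 0 0 0;0 0 0 0;0 0 0 0;0 0 0 0;0 0 0 0' 1 40;python3 -m creep '0 0 0 0;0 0 0 0;0 0 0 0;0 0 0 0;0 0 0 0'; python3 plan.py 491.5 336.5 72.4 9.5
```

```text
clock: 75.8
position: [490.2, 335.9, 76.0]
eef_rot: [[0.986, 0.165, -0.001], [0.165, -0.986, -0.001], [-0.002, 0.001, -1.0]]
wrist_force: [-0.1, 0.3, -0.1]
grip_width: 62.0
clock: 76.3
position: [491.2, 336.5, 73.0]
eef_rot: [[0.986, 0.165, 0.001], [0.165, -0.986, 0.001], [0.001, -0.0, -1.0]]
wrist_force: [1.0, 0.0, 0.2]
grip_width: 62.0
clock: 76.8
position: [490.7, 336.2, 72.2]
eef_rot: [[0.986, 0.165, -0.0], [0.165, -0.986, -0.0], [-0.0, 0.0, -1.0]]
wrist_force: [-0.5, -0.1, 0.1]
grip_width: 27.1
clock: 77.3
position: [490.7, 336.3, 72.1]
eef_rot: [[0.986, 0.165, -0.0], [0.165, -0.986, 0.0], [-0.0, -0.0, -1.0]]
wrist_force: [-0.2, 0.6, -0.7]
grip_width: 15.6
t 77.30 at [490.7 336.3  72.1] yaw 9.50 F [-0.2  0.6 -0.7] w 15.6 tilt [-0.  0.]
world d [0.8 0.2 0.3] total turn -0.000
tool total [ 0.8 -0.1 -0.3]
```

```bash
python3 -m creep '0 0 -3 0;0 0 -6 0;0 0 -12 0;0 0 -18 0;0 0 -22 0';python3 -m creep '0 0 -25 0;0 0 -25 0;0 0 -25 0;0 0 -20 0;0 0 -10 0'; python3 plan.py 482.9 -313.4 238 -9.87 25|awk 'NR<=3||NR%5==0';python3 - <<'E'
from h import *
s=snap("top");p=s["pixels"];hsv=cv2.cvtColor(p,cv2.COLOR_RGB2HSV)
m=np.zeros((400,640),np.uint8);m[165:300,395:505]=1
o=(m>0)&(hsv[...,0]>10)&(hsv[...,0]<28)&(hsv[...,1]>150)&(hsv[...,2]>60)
cv2.imwrite("pics/t1.png",cv2.resize(p[165:300,395:505],None,fx=6,fy=4.4,interpolation=3)[:,:,::-1])
c=max(cv2.findContours(o.astype(np.uint8),0,cv2.CHAIN_APPROX_NONE)[0],key=len)[:,0]
P=np.array([onz(s,a,b,6)[:2] for a,b in c]);print("foot 256x180",rect(P))
E
```

```text
clock: 77.8
position: [490.2, 335.9, 133.7]
eef_rot: [[0.986, 0.165, -0.001], [0.165, -0.986, -0.001], [-0.001, 0.001, -1.0]]
wrist_force: [0.5, -0.1, -2.4]
grip_width: 15.4
clock: 78.3
position: [491.7, 336.8, 242.0]
eef_rot: [[0.986, 0.165, 0.004], [0.165, -0.986, 0.002], [0.005, -0.002, -1.0]]
wrist_force: [0.1, -0.2, -1.5]
grip_width: 16.2
t 78.30 at [491.7 336.8 242. ] yaw 9.50 F [ 0.1 -0.2 -1.5] w 16.2 tilt [0.004 0.002]
world d [  -8.8 -650.2   -4. ] total turn 0.338
-4.6 25.6 0.2 0.014
-3.9 25.7 0.2 0.014
-2.2 25.9 0.2 0.014
-0.4 26.0 0.2 0.014
1.3 26.0 0.2 0.014
3.1 25.8 0.2 0.014
foot 256x180 ((481.3468933105469, -316.9156188964844), (179.64068603515625, 254.34022521972656), 79.89600372314453)
```

View pics/t1.png

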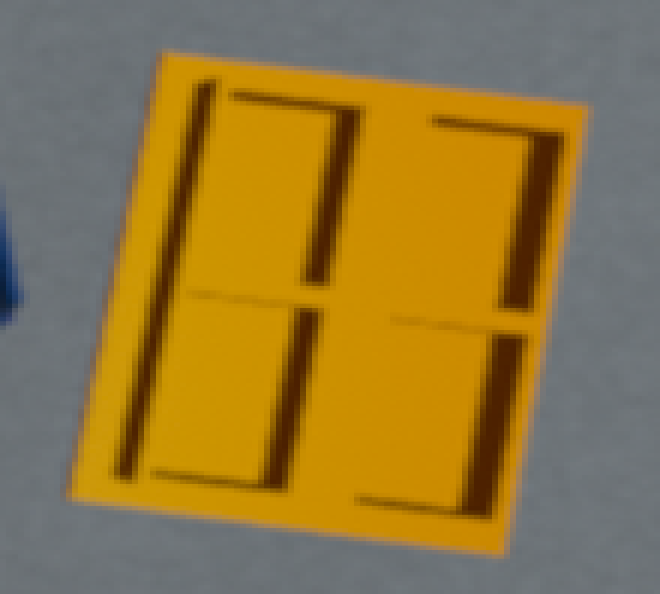

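The tray is empty and unmoved: foot centre about (481,-317), yaw -10.1. Carry the cover back to its original pose, (482.9,-313.4), yaw -9.87.

```bash
python3 -m creep '-3 13 0 0.0135;-4 21 0 0.0135;-4 26 0 0.0135;-3.6 26 0 0.0135;-3.2 26 0 0.0135';python3 -m creep '-3 26 0 0.0135;-2.6 26 0 0.0135;-2.2 26 0 0.0135;-1.8 26 0 0.0135;-1.5 26 0 0.0135';python3 -m creep '-1 26 0 0.0135;-0.7 26 0 0.0135;-0.4 26 0 0.0135;0 26 0 0.0135;0.3 26 0 0.0135';python3 -m creep '0.6 26 0 0.0135;1 26 0 0.0135;1.3 26 0 0.0135;1.7 26 0 0.0135;2 26 0 0.0135'; python3 plan.py 482.9 -313.4 238 -9.87 6
```

```text
clock: 78.85
position: [486.9, 220.7, 236.0]
eef_rot: [[0.995, 0.097, -0.003], [0.097, -0.995, -0.002], [-0.003, 0.001, -1.0]]
wrist_force: [0.4, 0.6, -2.6]
grip_width: 15.8
clock: 79.35
position: [484.8, 90.4, 236.1]
eef_rot: [[1.0, 0.029, -0.003], [0.029, -1.0, -0.001], [-0.003, 0.001, -1.0]]
wrist_force: [0.2, 0.4, -3.0]
grip_width: 15.4
clock: 79.85
position: [483.4, -39.2, 236.1]
eef_rot: [[0.999, -0.038, -0.003], [-0.038, -0.999, 0.0], [-0.003, -0.0, -1.0]]
wrist_force: [0.6, -0.3, -2.4]
grip_width: 15.7
clock: 80.35
position: [481.6, -169.0, 236.1]
eef_rot: [[0.994, -0.106, -0.003], [-0.106, -0.994, 0.001], [-0.003, -0.001, -1.0]]
wrist_force: [0.4, 0.1, -2.5]
grip_width: 15.2
t 80.35 at [ 481.6 -169.   236.1] yaw -6.06 F [ 0.4  0.1 -2.5] w 15.2 tilt [-0.003  0.001]
world d [   1.3 -144.4    1.9] total turn 0.066
2.8 23.9 -0.3 0.011
3.0 23.9 -0.3 0.011
3.3 23.8 -0.3 0.011
3.6 23.8 -0.3 0.011
3.8 23.8 -0.3 0.011
4.1 23.7 -0.3 0.011
```

```bash
python3 -m creep '3 26 0 0.012;3 26 0 0.012;3.4 26 0 0.012;3.7 25 0 0.012;4 22 0 0.012';python3 -m creep '4 15 0 0.006;0 0 0 0;0 0 25 0;0 0 30 0;0 0 20 0';python3 -m creep '0 0 0 0;0 0 0 0;0 0 0 0;0 0 0 0;0 0 0 0'; python3 plan.py 482.9 -313.4 73.4 -9.87 6;python3 - <<'E'
from h import *
s=snap("scene");cv2.imwrite("pics/v1.png",cv2.resize(s["pixels"][120:270,130:270],None,fx=5,fy=4,interpolation=3)[:,:,::-1])
E
```

```text
clock: 80.85
position: [482.6, -295.1, 235.9]
eef_rot: [[0.986, -0.165, -0.003], [-0.165, -0.986, 0.002], [-0.004, -0.001, -1.0]]
wrist_force: [1.1, 0.4, -2.7]
grip_width: 15.9
clock: 81.35
position: [484.7, -307.8, 160.4]
eef_rot: [[0.986, -0.169, -0.003], [-0.169, -0.986, 0.003], [-0.003, -0.002, -1.0]]
wrist_force: [0.0, 0.4, -3.0]
grip_width: 15.5
clock: 81.85
position: [486.6, -309.9, 164.7]
eef_rot: [[0.986, -0.169, 0.002], [-0.169, -0.986, -0.001], [0.002, 0.001, -1.0]]
wrist_force: [-0.6, -0.1, -3.2]
grip_width: 15.6
t 81.85 at [ 486.6 -309.9  164.7] yaw -9.75 F [-0.6 -0.1 -3.2] w 15.6 tilt [ 0.002 -0.001]
world d [ -3.7  -3.5 -91.3] total turn 0.002
tool total [-3.2  4.  91.3]
```

View pics/v1.png

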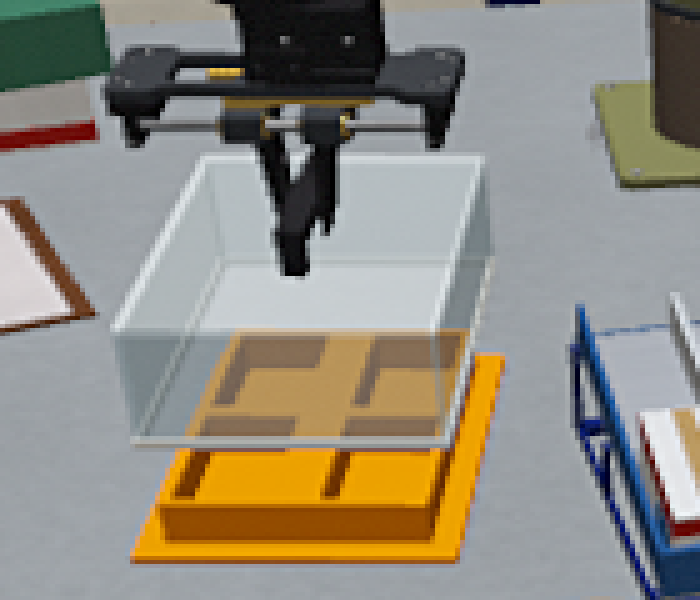

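The cover is level over the tray. I'll apply the correction (-3.2, +4) and lower it in stages.

```bash
python3 -m creep '-1.6 2 0 0.001;-1.6 2 0 0.001;0 0 10 0;0 0 15 0;0 0 10 0';python3 -m creep '0 0 0 0;0 0 0 0;0 0 0 0;0 0 0 0;0 0 0 0'; python3 plan.py 482.9 -313.4 73.4 -9.87
```

```text
clock: 82.4
position: [481.2, -312.2, 125.6]
eef_rot: [[0.985, -0.171, -0.002], [-0.171, -0.985, 0.002], [-0.003, -0.001, -1.0]]
wrist_force: [0.4, -0.1, -4.1]
grip_width: 15.9
clock: 82.9
position: [482.5, -313.2, 128.9]
eef_rot: [[0.985, -0.171, 0.001], [-0.171, -0.985, -0.001], [0.001, 0.001, -1.0]]
wrist_force: [0.8, -0.2, -2.4]
grip_width: 15.5
t 82.90 at [ 482.5 -313.2  128.9] yaw -9.86 F [ 0.8 -0.2 -2.4] w 15.5 tilt [ 0.001 -0.001]
world d [  0.4  -0.2 -55.5] total turn 0.000
tool total [ 0.4  0.1 55.5]
```

```bash
python3 -m creep '0.4 0 6 0;0 0 6 0;0 0 4 0;0 0 4 0;0 0 4 0';python3 -m creep '0 0 4 0;0 0 4 0;0 0 4 0;0 0 0 0;0 0 0 0'; python3 plan.py 482.9 -313.4 73.4 -9.87
```

```text
clock: 83.4
position: [482.4, -312.9, 103.6]
eef_rot: [[0.985, -0.171, -0.0], [-0.171, -0.985, 0.0], [-0.0, -0.0, -1.0]]
wrist_force: [-0.5, -0.3, -2.9]
grip_width: 15.7
clock: 83.9
position: [482.5, -313.0, 92.1]
eef_rot: [[0.985, -0.171, -0.0], [-0.171, -0.985, 0.0], [-0.0, -0.0, -1.0]]
wrist_force: [0.4, 0.4, -3.1]
grip_width: 16.3
t 83.90 at [ 482.5 -313.    92.1] yaw -9.87 F [ 0.4  0.4 -3.1] w 16.3 tilt [-0.  0.]
world d [  0.4  -0.4 -18.7] total turn 0.000
tool total [ 0.4  0.4 18.7]
```

It is past the wall top without contact. Finish seating.

```bash
python3 -m creep '0.4 0.4 5 0;0 0 5 0;0 0 4 0;0 0 2 0;0 0 0 0';python3 -m creep '0 0 1 0;0 0 1 0;0 0 1 0;0 0 0 0;0 0 0 0'; python3 plan.py 482.9 -313.4 73.4 -9.87
```

```text
clock: 84.4
position: [482.5, -313.2, 75.5]
eef_rot: [[0.985, -0.171, -0.001], [-0.171, -0.985, 0.001], [-0.001, -0.001, -1.0]]
wrist_force: [0.3, -0.0, -2.1]
grip_width: 15.7
clock: 84.9
position: [482.9, -313.5, 73.3]
eef_rot: [[0.985, -0.171, 0.0], [-0.171, -0.985, -0.0], [0.0, 0.0, -1.0]]
wrist_force: [-0.2, -0.5, -2.8]
grip_width: 15.7
t 84.90 at [ 482.9 -313.5   73.3] yaw -9.87 F [-0.2 -0.5 -2.8] w 15.7 tilt [ 0. -0.]
world d [0.  0.1 0.1] total turn 0.000
tool total [ 0.  -0.1 -0.1]
```

```bash
python3 -m creep '0 0 0.5 0;0 0 0.5 0;0 0 0.5 0;0 0 0 0;0 0 0 0'; python3 plan.py 482.9 -313.4 73.4 -9.87
```

```text
clock: 85.4
position: [483.0, -313.5, 73.1]
eef_rot: [[0.985, -0.171, 0.0], [-0.171, -0.985, -0.0], [0.0, 0.0, -1.0]]
wrist_force: [-3.8, 3.2, 5.0]
grip_width: 15.7
t 85.40 at [ 483.  -313.5   73.1] yaw -9.86 F [-3.8  3.2  5. ] w 15.7 tilt [ 0. -0.]
world d [-0.1  0.1  0.3] total turn 0.000
tool total [-0.1 -0.1 -0.3]
```

Seated: the wrist force flipped to +5 N at the original height. Release, rise and check.

```bash
python3 -m creep '0 0 0 0;0 0 0 0;0 0 0 0;0 0 0 0;0 0 0 0' -0.3;python3 -m creep '0 0 0 0;0 0 0 0;0 0 -10 0;0 0 -20 0;0 0 -30 0';python3 -m creep '0 0 -30 0;0 0 -30 0;-30 0 -30 0;-40 0 -20 0;-40 0 0 0';python3 -m creep '-40 0 0 0;0 0 0 0;0 0 0 0;0 0 0 0;0 0 0 0'
python3 - <<'E'
from deck import *
s=snap("scene");cv2.imwrite("pics/w1.png",cv2.resize(s["pixels"][140:320,120:460],None,fx=2.35,fy=2.35,interpolation=3)[:,:,::-1])
s=snap("top");W=cloud(s);cv2.imwrite("pics/w2.png",s["pixels"][:,:,::-1])
D=W-O;x=D@X;y=D@Y;z=D@Z
for yc in(-112,-56,0,56,112):
    k=(abs(y-yc)<26)&(z>74)&(z<88)&(x>-160)&(x<20)
    print(yc,k.sum(),np.percentile(x[k],[1,99]).round(1),z[k].mean().round(1))
hsv=cv2.cvtColor(s["pixels"],cv2.COLOR_RGB2HSV)
m=np.zeros((400,640),bool);m[190:285,430:500]=1
h=m&(hsv[...,2]<70)&(W[...,2]>122)&(W[...,2]<150)
v,u=np.nonzero(h);P=np.array([onz(s,a,b,135)[:2] for a,b in zip(u,v)]);print("handle",len(P),rect(P),P.mean(0),np.median(W[h][:,2]))
E
```

```text
clock: 85.9
position: [482.9, -313.5, 71.6]
eef_rot: [[0.985, -0.171, 0.0], [-0.171, -0.985, 0.0], [-0.0, -0.0, -1.0]]
wrist_force: [-0.8, 0.2, 0.0]
grip_width: 50.1
clock: 86.4
position: [481.8, -312.6, 131.0]
eef_rot: [[0.985, -0.171, -0.003], [-0.171, -0.985, 0.002], [-0.003, -0.002, -1.0]]
wrist_force: [0.5, 0.3, -0.6]
grip_width: 62.1
clock: 86.9
position: [374.9, -295.6, 246.8]
eef_rot: [[0.985, -0.17, 0.005], [-0.17, -0.985, -0.006], [0.006, 0.005, -1.0]]
wrist_force: [-0.3, 0.1, 0.6]
grip_width: 61.6
clock: 87.4
position: [335.9, -287.9, 241.8]
eef_rot: [[0.985, -0.171, -0.0], [-0.171, -0.985, 0.0], [-0.0, -0.0, -1.0]]
wrist_force: [0.1, -0.7, -1.0]
grip_width: 61.9
-112 756 [-91.3  -1.9] 80.1
-56 748 [-91.2  -1.7] 80.2
0 744 [-91.4  -1.7] 80.2
56 751 [-91.2  -1.5] 80.2
112 748 [-91.6  -1.6] 80.2
handle 411 ((484.0697937011719, -310.1767883300781), (18.796266555786133, 106.35110473632812), 80.5045394897461) [ 483.97979581 -310.67041711] 134.16539344656942
```

View pics/w1.png

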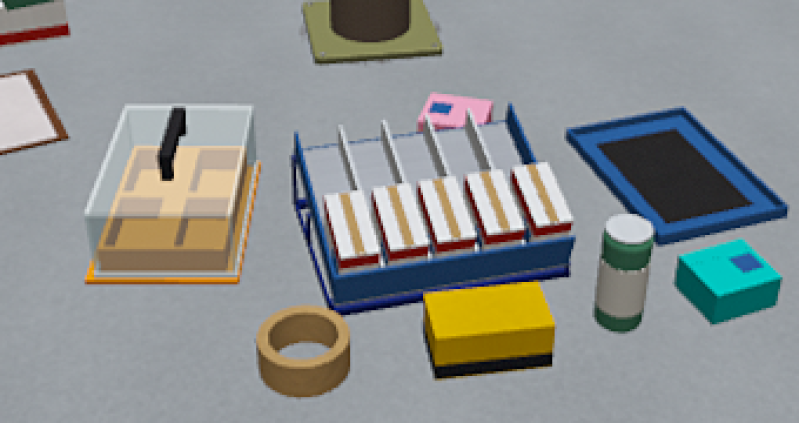

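View pics/w2.png

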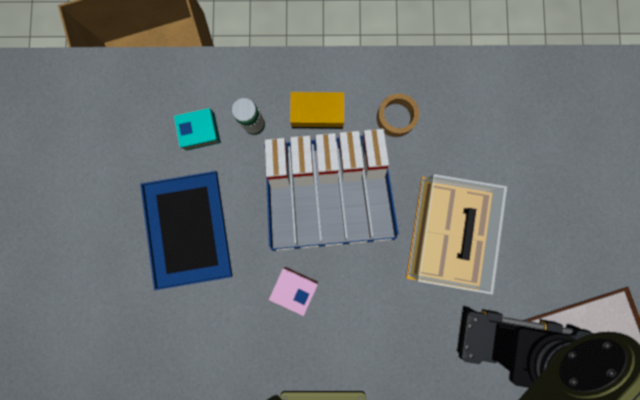

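The cover is down on the flange, all five cartons sit against the stop, the bystanders are in place, and the arm is clear. Handing in.

```bash
python3 -c "
from cell import arm
print(arm.hand_in(), arm.state()['clock'])"
```

```text
the job is handed in; nothing more can be done
the job is handed in; nothing more can be done
```

I handed the job in at about 87 s. The dust cover was parked in the stand, all four cartons were moved into the free lanes and pushed home, and the cover went back over the empty tray. No verdict was reported.

**Last checks:**
- **Cartons:** all five (including the one already racked) span about x = -91 to -1.7 mm on the deck, with tops 80 mm square to it. They agree with each other within about 0.5 mm.
- **Cover:** it landed at its original height; the wrist force reversed there. The handle top reads z ≈ 134 mm (135 expected).
- **Bystanders and arm:** the spray can, tape roll, yellow box and the pink and turquoise look-alikes appear unmoved in the pictures. The arm was clear of everything.

**What failed or disagreed:**
- **First grip on the cover handle:** it missed because the reported tool height read about 35 mm lower than the fingertips really were. I measured this in the camera views and allowed for it afterwards.
- **One tray carton:** it was knocked about 7 mm during the run. I re-measured it before picking it up.
- **Last carton:** it brushed the outer lane wall at about 2.4 N on the way in, and I shifted it 2 mm inward.
- **Cover centring:** in the final picture the handle reads about 3.5 mm in y from where it started, although the arm returned to within 1 mm of its starting pose. That is inside the 9 mm limit.

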